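# Lay the guest coffee tray for two

## Robot

A 7-joint arm with a two-finger parallel gripper is mounted at the origin on the work surface. World frame = base frame: x ahead of the robot, y to its left, z up, the work surface at z = 0. Lengths are in m, angles in rad, forces in N, time in s.
With the tool pointing down it reaches from about 0.425 to 0.925 m from the base axis. Payload 6.8 kg.
Tool frame: the origin (TCP) lies between the finger pads; the fingertips stand 25 mm ahead of it and the grasp point (between the pads) lies 6 mm ahead of it; y points along the fingers, z is the direction in which the jaws open and shut, and the axes are right-handed (so a half turn about y gives the same grasp; the last joint's range is limited). The gripper opens to 88 mm and grips with 3 to 60 N. Pads are 20 mm wide; open, the fingers measure 115 mm over their backs; the gripper's body (75 mm by 178 mm) begins 61 mm behind the grasp point.
Start: joints at [1.027, 0.477, 0.022, 1.555, -0.011, 1.109, -0.083], TCP at [0.285, -0.612, 0.248] pointing down, gripper open.
Joint ranges: [-2.96, 2.96], [-0.34, 2.1], [-1.41, 1.46], [0.24, 2.44], [-1.37, 4.51], [0.17, 1.92], [-2.96, 2.96]. Speed limits (rad/s): [2.39, 2.39, 3.14, 3.14, 3.14, 3.14, 3.14].

## Interface

Orientations are given as a unit quaternion [x, y, z, w].
In Python, from plant import status, optics, bot gives the robot as it stands.
- The arm moves only by the shell command python3 -m pendant 'ROWS' [OPENING]. ROWS is JSON, a list of rows, each a list of 2 entries, a list of its own where there are three numbers: the shift along the tool's x, y, z in mm, then the turn about the tool's y in degrees. A call has 1 to 5 rows; each row is the pose to reach, as a shift and turn from the pose commanded when the call began, along the tool's axes at that moment; what a row does not reach only later rows make up. A row lasts 1/12 s, in which the tool goes at most 41.7 mm and 7.16 degrees, less where a joint would pass 70% of its speed; a pose out of reach is approached as far as the arm can. A call with a gripper value outside its range is refused whole. OPENING is the finger opening in mm, from 0 to 87.8, set as the call begins (- or left out, the last holds). The fingers move at their own pace and stop on an object; the grip force is fixed at half the most. Time passes only in rows, so rows that repeat a pose let the fingers close. It gives the time, the measured TCP pose, the force and the opening at its end, in the units of the state.
- status.observe(): the state, without advancing time (a new reading comes with each control period).
- optics.get_image(name): name is "side" or "top"; returns the picture (480x640x3 uint8, red, green, blue); there is no depth.
- optics.camera_model(name): a dict with "fx", "fy", "cx", "cy" (pixels), "cam_to_world" (4x4, takes a point from camera to world coordinates). Camera axes: x right, y down, z forward; pixel columns grow to the right and rows downward; lengths in m; the calibration is good to about 2 mm. A picture is of the moment at which its call begins. camera_model takes no time and is no camera call.
- bot.finish_job(): hands the job in, once; it reports no verdict.
The state is a dict: "t": time; "joints": joint angles; "dq": joint speeds; "tau": joint torques, N m; "eef_pos": TCP position; "tcp_rot": TCP orientation; "contact_force": force on the tool from outside, world axes, zero at the start; "moment": the same for the moment, N m; "gripper_width": opening from 0.0 (shut) to 1.0 (fully open).
Only numpy, scipy, OpenCV 4.12 (cv2) and the standard library are available. Lean on these libraries where they do the work, as an engineer would, in place of code of your own. Each camera call takes 0.05 s, during which the arm holds its last target.

## Task

Lay the hotel coffee tray for two guests: stand each cup in the middle of the saucer of its own colour, the sugar pot in the middle of the grey pad between the two saucers, and the coffee tin in the middle of the grey pad behind the sugar pot. Set each one down upright, never dropping it or tipping it over, and let go of it. Leave the saucers where they are and do not push the paper cups or the upside-down glass behind the tray.

Things in the scene. Friction and masses are not known exactly. Their poses are not given: they have to be found in the camera images.
- tray: Black-lined tray with a wooden rim, fixed, 248 deep, 440 wide; floor 6 thick, rim 18 high, steel grips at the short ends 28 high. -x: front, facing the robot (yaw within 0.22); +x: back. Origin: underside, midway between the saucers (they stand at y = +-120). Two round light grey pads, diameter 80, flush with its floor: one at the origin, one behind it at x = 95, y = 0.
- yellow_saucer: Yellow ceramic saucer, diameter 120, 16 tall at the rim; flat well of diameter 68, its floor 5 above the underside. Loose, 0.16 kg; starts on the tray (left or right at random) and stays there. Origin: centre of its underside (6 above the counter).
- blue_saucer: Blue ceramic saucer, diameter 120, 16 tall at the rim; flat well of diameter 68, its floor 5 above the underside. Loose, 0.16 kg; starts on the tray (left or right at random) and stays there. Origin: centre of its underside (6 above the counter).
- yellow_cup: Yellow ceramic cup: 60 tall, outer diameter 62 to 63 from 30 up to the rim, 60 at 18, tapering to a foot of 42; wall 3.5. Loop handle on its +y side, out to 56 from the axis, from 16 to 53 high, 8 thick: grasp along its x. Origin: centre of the underside, z up. Starts upright on the counter, handle towards the robot within 0.9 rad. 0.12 to 0.2 kg.
- blue_cup: Blue ceramic cup: 60 tall, outer diameter 62 to 63 from 30 up to the rim, 60 at 18, tapering to a foot of 42; wall 3.5. Loop handle on its +y side, out to 56 from the axis, from 16 to 53 high, 8 thick: grasp along its x. Origin: centre of the underside, z up. Starts upright on the counter, handle towards the robot within 0.9 rad. 0.12 to 0.2 kg.
- sugar_pot: Sugar pot: white ceramic round body with a green band, diameter 58, with a fixed light wooden lid (diameter 61, from 54 to 62 high) and small wooden knob on top, 76 tall in all; straight sides from 5 to 54. About 0.25 kg, loose, starts upright on the counter. Origin: centre of its underside; z up.
- coffee_tin: Coffee tin: copper-coloured round tin, diameter 60, with a fixed black lid (diameter 63, from 66 to 78 high) with a small copper disc on top, 83 tall in all; straight sides up to 66. About 0.22 kg, loose, starts upright on the counter. Origin: centre of its underside; z up.
- glass: Bystander: green drinking glass standing upside down, diameter 72 at the bottom, 62 at the top, 92 tall, loose, 0.2 kg, behind the tray. Origin: centre of its underside.
- paper_cups: Bystander: small upside-down stack of white paper cups, diameter 80 at the bottom, 105 tall, loose, 0.06 kg, behind the tray. Origin: centre of its underside.
There are look-alikes about, which are no part of the job. What is shaped like the yellow_cup but pink is not meant. Leave any purple look-alike of the sugar_pot alone.

How it is judged:
By the outcome, as a careful person would: the job done as asked, in the order asked, and still so for the second after the job is handed in, with the robot touching nothing.
It also fails if it takes over 120 s, if anything falls off the work surface, if the arm or the gripper's body presses on something with over 40 N, if the wrist force passes 120 N, or if a joint passes its speed limit or range.

## Working session

There is one attempt and no reset: what is moved stays moved. The work goes in short steps, Python scripts to look and compute and a shell command to move; the robot and the scene stay as the last step left them, time stands still between calls to the robot, and variables do not carry over. Pictures are saved under pics/ and viewed, and the job is handed in when it is done.

```bash
ls; mkdir -p pics; python3 - <<'E'
from plant import status, optics, bot
import cv2, numpy as np
np.set_printoptions(precision=4,suppress=True)
s=status.observe()
for k,v in s.items(): print(k,np.round(v,4))
for n in ("top","side"):
    im=optics.get_image(n); cv2.imwrite(f"pics/{n}0.png",im[:,:,::-1])
    m=optics.camera_model(n); print(n,m["fx"],m["fy"],m["cx"],m["cy"]); print(np.array(m["cam_to_world"]))
E
```

```text
pics
t 0.0
joints [ 1.0269  0.4778  0.0224  1.5564 -0.0115  1.1093 -0.0831]
dq [ 0.0002 -0.0002 -0.0013  0.0001  0.0006 -0.0007 -0.0008]
tau [ -0.0011 -58.2854   1.534  -27.261   -0.0545   0.017    0.0002]
eef_pos [ 0.2847 -0.6114  0.2467]
tcp_rot [-0.1531  0.691  -0.6898  0.1527]
contact_force [-0.0841 -0.2506  0.7871]
moment [ 0.0459 -0.0587  0.0192]
gripper_width 0.9985
top 515.3624013119818 515.3624013119818 320.2510036618782 232.17653958012343
[[-0.0037 -0.9881  0.1536  0.3575]
 [-0.9999  0.0051  0.0086  0.0438]
 [-0.0093 -0.1536 -0.9881  1.4251]
 [ 0.      0.      0.      1.    ]]
side 557.0239435550943 557.0239435550943 308.1119001091366 235.83969046204243
[[-0.863  -0.2282  0.4507 -0.1561]
 [-0.5047  0.4288 -0.7493  1.2166]
 [-0.0223 -0.8741 -0.4852  0.8087]
 [ 0.      0.      0.      1.    ]]
```

View pics/top0.png

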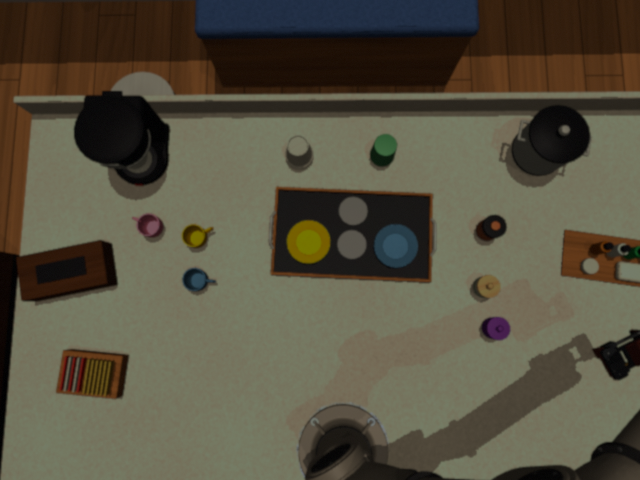

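View pics/side0.png

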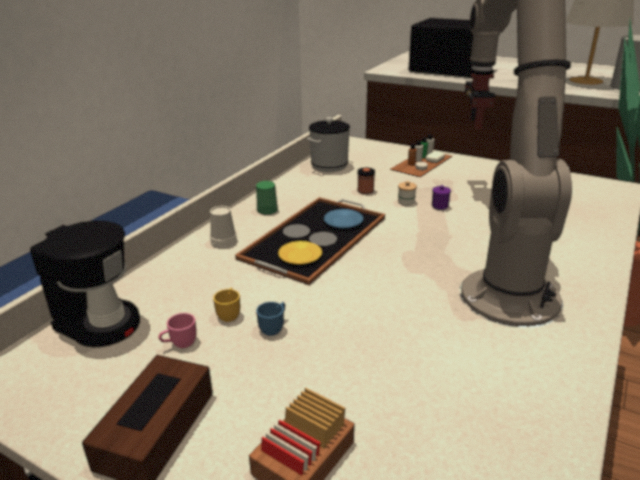

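The top view shows +x pointing up and +y to the left. The yellow cup is at (195,236), blue at (195,280) and pink at (149,225). The yellow saucer is at (308,242), the blue saucer at (396,246), and the pads at (352,244) and (353,211). The tin is at (491,227), the sugar pot at (487,287) and the purple look-alike at (497,328). Next I'll measure these.

```bash
python3 - <<'E'
import cv2, numpy as np
im=cv2.imread("pics/top0.png")
a=cv2.resize(im[195:310,120:245],None,fx=5,fy=5,interpolation=cv2.INTER_CUBIC)
cv2.imwrite("pics/crop_cups.png",a)
b=cv2.resize(im[200:350,455:535],None,fx=4,fy=4,interpolation=cv2.INTER_CUBIC)
cv2.imwrite("pics/crop_pots.png",b)
c=cv2.resize(im[120:290,260:445],None,fx=3.5,fy=3.5,interpolation=cv2.INTER_CUBIC)
cv2.imwrite("pics/crop_tray.png",c[:600])
E
```

```text
(no output)
```

View pics/crop_cups.png

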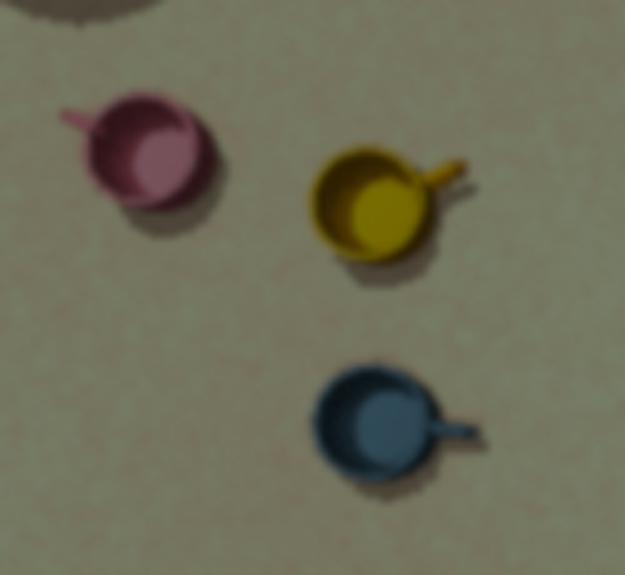

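View pics/crop_pots.png

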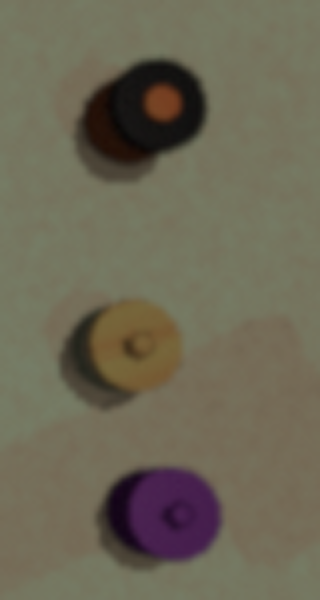

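View pics/crop_tray.png

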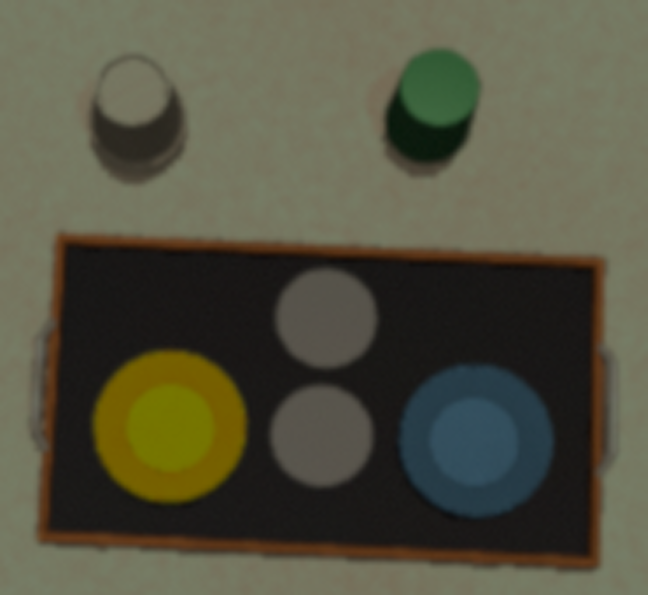

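```bash
cat > h.py <<'E'
import cv2, numpy as np
from scipy.optimize import least_squares
from plant import status, optics, bot
np.set_printoptions(precision=4,suppress=True)
def ray(m,px,z):
    px=np.atleast_2d(px).astype(float)
    T=np.array(m["cam_to_world"])
    d=np.c_[(px[:,0]-m["cx"])/m["fx"],(px[:,1]-m["cy"])/m["fy"],np.ones(len(px))]@T[:3,:3].T
    o=T[:3,3]; t=(z-o[2])/d[:,2]
    return (o+d*t[:,None])[:,:2]
S=4
def mask_contour(im,roi,f):
    x0,y0,x1,y1=roi
    a=cv2.resize(im[y0:y1,x0:x1],None,fx=S,fy=S,interpolation=cv2.INTER_CUBIC)
    hsv=cv2.cvtColor(a,cv2.COLOR_BGR2HSV)
    m=f(hsv.astype(int)).astype(np.uint8)
    cs,_=cv2.findContours(m,cv2.RETR_EXTERNAL,cv2.CHAIN_APPROX_NONE)
    c=max(cs,key=cv2.contourArea)[:,0,:]
    return (c+0.5)/S-0.5+np.array([x0,y0])
def circ(p,r=None,fs=0.001):
    c0=np.median(p,0)
    if r is None:
        f=lambda v:np.hypot(*(p-v[:2]).T)-v[2]; x0=[*c0,0.03]
    else:
        f=lambda v:np.hypot(*(p-v[:2]).T)-r; x0=c0
    s=least_squares(f,x0,loss="cauchy",f_scale=fs)
    return s.x, np.median(np.abs(f(s.x)))
Y=lambda h:(abs(h[...,0]-27)<10)&(h[...,1]>170)
B=lambda h:(abs(h[...,0]-102)<12)&(h[...,1]>95)
E
python3 - <<'E'
from h import *
im=cv2.imread("pics/top0.png"); m=optics.camera_model("top")
hsv=cv2.cvtColor(im,cv2.COLOR_BGR2HSV)
for n,(u,v) in dict(yc=(197,240),bc=(198,282),ys=(308,242),ysr=(290,242),bs=(396,246),bsr=(378,246),pad=(352,244),lid=(483,287),tinlid=(488,220),disc=(495,226),bg=(250,330)).items(): print(n,hsv[v,u])
res={}
for n,roi,f,z,r in [("yellow_cup",(175,215,225,255),Y,.06,.0315),("blue_cup",(175,260,225,300),B,.06,.0315),
  ("ysauc",(270,205,345,275),Y,.022,.06),("bsauc",(360,210,430,285),B,.022,.06),
  ("pad0",(328,225,378,262),lambda h:h[...,2]>55,.006,.04),("pad1",(330,192,376,228),lambda h:h[...,2]>55,.006,.04),
  ("pot",(465,265,512,305),lambda h:(h[...,1]>85)&(h[...,2]>110),.062,.0305),
  ("tinlid",(470,205,515,245),lambda h:h[...,2]<60,.078,.0315),
  ("disc",(485,215,510,238),lambda h:(h[...,1]>130)&(h[...,2]>100),.083,None)]:
    c=mask_contour(im,roi,f); p=ray(m,c,z)
    x,e=circ(p,r); x2,e2=circ(p); res[n]=x[:2]
    print(n,"fixed",x,"%.4f"%e,"free",x2,"%.4f"%e2)
    if "cup" in n:
        # handle: contour points beyond rim
        d=p-x[:2]; far=np.hypot(*d.T)>.042; g=d[far].mean(0); print("   handle dir deg",np.degrees(np.arctan2(g[1],g[0])), np.hypot(*d.T).max())
print("tray x axis yaw from pads",np.degrees(np.arctan2(*(res["pad1"]-res["pad0"])[::-1])), np.linalg.norm(res["pad1"]-res["pad0"]))
d=res["ysauc"]-res["bsauc"];print("saucers yaw",np.degrees(np.arctan2(d[1],d[0]))-90,np.linalg.norm(d),(res["ysauc"]+res["bsauc"])/2)
E
```

```text
yc [ 27 255 118]
bc [100 116  86]
ys [ 30 255 117]
ysr [ 25 255 118]
bs [101 114  94]
bsr [ 99 113  72]
pad [20 35 88]
lid [ 18 140 118]
tinlid [ 0 23 22]
disc [ 11 180 119]
bg [ 31  47 119]
yellow_cup fixed [0.5626 0.394 ] 0.0015 free [0.5628 0.394  0.0324] 0.0013
   handle dir deg -65.70977627214315 0.05132072752502878
blue_cup fixed [0.4485 0.3876] 0.0011 free [0.4456 0.389  0.0293] 0.0012
   handle dir deg -99.29229538698208 0.045841028340020754
ysauc fixed [0.5511 0.0897] 0.0010 free [0.5503 0.0897 0.0612] 0.0002
bsauc fixed [ 0.5376 -0.1493] 0.0004 free [ 0.5376 -0.1493  0.0599] 0.0004
pad0 fixed [ 0.5446 -0.0302] 0.0003 free [ 0.5446 -0.0302  0.0403] 0.0002
pad1 fixed [ 0.6395 -0.0352] 0.0003 free [ 0.6395 -0.0352  0.0402] 0.0002
pot fixed [ 0.424  -0.3858] 0.0008 free [ 0.4248 -0.3879  0.0286] 0.0006
tinlid fixed [ 0.5806 -0.4026] 0.0019 free [ 0.5764 -0.395   0.039 ] 0.0035
disc fixed [ 0.5823 -0.4054  0.0093] 0.0002 free [ 0.5823 -0.4054  0.0093] 0.0002
tray x axis yaw from pads -3.0192180954839665 0.09501645791360024
saucers yaw -3.2488445466776597 0.23935517591293154 [ 0.5443 -0.0298]
```

```bash
cat >> h.py <<'E'
def proj(m,P):
    T=np.array(m["cam_to_world"]); q=(np.atleast_2d(P)-T[:3,3])@T[:3,:3]
    return np.c_[q[:,0]/q[:,2]*m["fx"]+m["cx"],q[:,1]/q[:,2]*m["fy"]+m["cy"]]
def overlay(im,m,roi,circs,fn,sc=6):
    x0,y0,x1,y1=roi
    a=cv2.resize(im[y0:y1,x0:x1],None,fx=sc,fy=sc,interpolation=cv2.INTER_CUBIC)
    a=np.clip(a.astype(float)*1.6,0,255).astype(np.uint8)
    th=np.linspace(0,2*np.pi,73)
    for x,y,z,r in circs:
        q=proj(m,np.c_[x+r*np.cos(th),y+r*np.sin(th),0*th+z])
        q=(q-[x0,y0]+.5)*sc-.5
        cv2.polylines(a,[q.round().astype(np.int32)],True,(255,0,255),1)
    cv2.imwrite(fn,a)
E
python3 - <<'E'
from h import *
im=cv2.imread("pics/top0.png"); m=optics.camera_model("top")
s=cv2.imread("pics/side0.png"); ms=optics.camera_model("side")
C=[(.5626,.394,.06,.0315),(.5626,.394,0,.021),(.4485,.3876,.06,.0315),(.4485,.3876,0,.021)]
overlay(im,m,(170,210,230,305),C,"pics/o1.png")
overlay(s,ms,(200,275,300,350),C,"pics/o2.png",7)
D=[(.424,-.3858,.062,.0305),(.424,-.3858,0,.029),(.5823,-.4054,.078,.0315),(.5823,-.4054,0,.03)]
overlay(im,m,(460,200,520,310),D,"pics/o3.png",5)
overlay(s,ms,(345,155,465,220),D,"pics/o4.png",6)
E
```

```text
(no output)
```

View pics/o1.png

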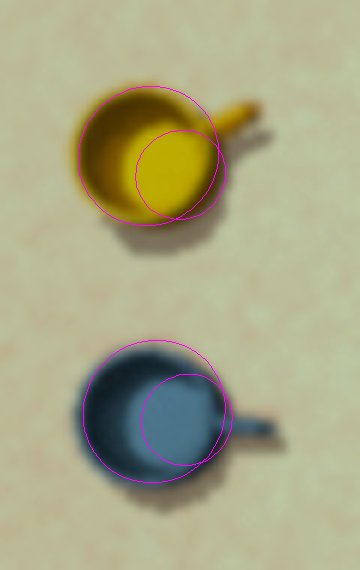

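View pics/o2.png

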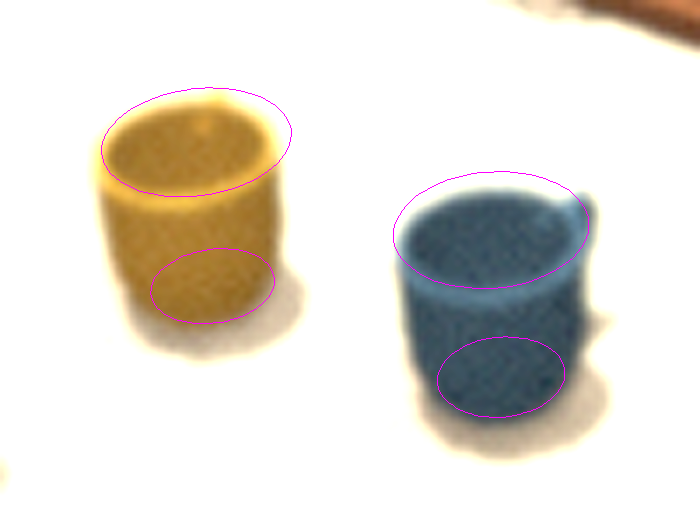

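View pics/o3.png

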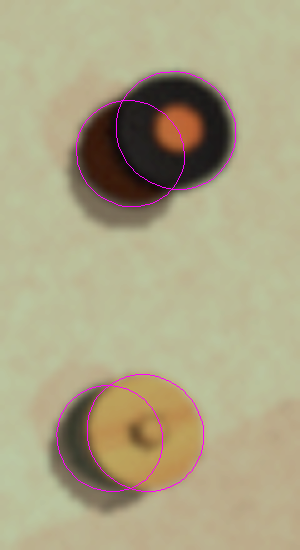

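View pics/o4.png

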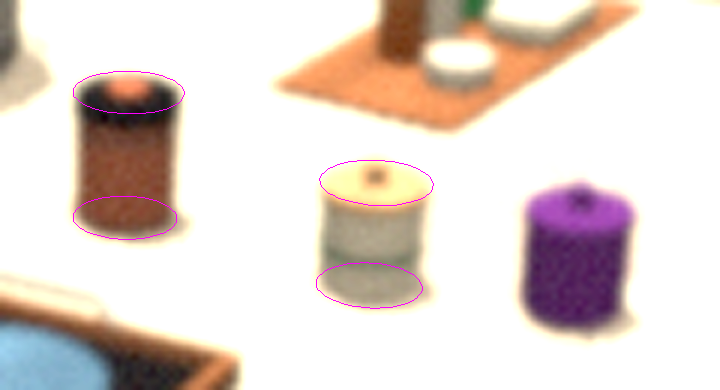

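The overlays agree to within 1–3 mm on the tray side and the pots. Both views put the cups slightly further toward +y, so I'll refit each one using only the rim edge that faces away from the camera.

```bash
cat >> h.py <<'E'
def fgcontour(im,roi,frac=0.5):
    """contour of what differs in chroma (Lab a,b) from the border of the roi"""
    x0,y0,x1,y1=roi
    a=cv2.resize(im[y0:y1,x0:x1],None,fx=S,fy=S,interpolation=cv2.INTER_CUBIC)
    L=cv2.cvtColor(a,cv2.COLOR_BGR2LAB).astype(float)[...,1:]
    bg=np.median(np.r_[L[:6].reshape(-1,2),L[-6:].reshape(-1,2)],0)
    d=np.hypot(*np.moveaxis(L-bg,-1,0)); d=cv2.GaussianBlur(d,(5,5),0)
    mk=(d>frac*np.percentile(d,97)).astype(np.uint8)
    cs,_=cv2.findContours(mk,cv2.RETR_EXTERNAL,cv2.CHAIN_APPROX_NONE)
    c=max(cs,key=cv2.contourArea)[:,0,:]
    return (c+.5)/S-.5+np.array([x0,y0])
def rimfit(m,c,z,r,half=90):
    p=ray(m,c,z); cam=np.array(m["cam_to_world"])[:2,3]
    x=circ(p,r)[0]
    for _ in range(8):
        away=(x-cam)/np.linalg.norm(x-cam); d=p-x; n=np.hypot(*d.T)
        k=(d@away/n>np.cos(np.radians(half)))&(n<r+.006)
        x,e=circ(p[k],r)
    return x,e
E
python3 - <<'E'
from h import *
for n,roi in dict(top=dict(y=(175,215,225,257),b=(175,260,225,300)),side=dict(y=(205,280,250,330),b=(250,292,296,345))).items():
    im=cv2.imread(f"pics/{n}0.png"); m=optics.camera_model(n)
    for k,r in roi.items():
        for fr in (.35,.5):
            c=fgcontour(im,r,fr)
            print(n,k,fr,[np.round(rimfit(m,c,.06,.0315,h)[0],4).tolist() for h in (60,90)], "%.4f"%rimfit(m,c,.06,.0315)[1], c.min(0),c.max(0))
E
```

```text
return _methods._mean(a, axis=axis, dtype=dtype,
  ret = um.true_divide(
Traceback (most recent call last):
  File "h.py", line 60, in rimfit
    x,e=circ(p[k],r)
        ~~~~^^^^^^^^
  File "h.py", line 26, in circ
    s=least_squares(f,x0,loss="cauchy",f_scale=fs)
ValueError: Initial guess is outside of provided bounds
```

```bash
sed -i 's/k=(d@away\/n>np.cos(np.radians(half)))&(n<r+.006)/k=(d@away\/n>np.cos(np.radians(half)))\&(n<r+.012)/' h.py; python3 - <<'E'
from h import *
x0s=dict(y=(.5626,.396),b=(.4485,.3896))
for n,roi in dict(top=dict(y=(175,215,225,257),b=(175,260,225,300)),side=dict(y=(205,280,250,330),b=(250,292,296,345))).items():
    im=cv2.imread(f"pics/{n}0.png"); m=optics.camera_model(n)
    for k,r in roi.items():
        for fr in (.2,.3,.45):
            try:
                c=fgcontour(im,r,fr); print(n,k,fr,c.min(0),c.max(0),[np.round(rimfit(m,c,.06,.0315,h)[0],4).tolist() for h in (60,90,110)])
            except Exception as e: print(n,k,fr,"fail")
E
```

```text
top y 0.2 fail
top y 0.3 fail
top y 0.45 fail
top b 0.2 fail
top b 0.3 fail
top b 0.45 fail
side y 0.2 fail
side y 0.3 fail
side y 0.45 fail
side b 0.2 fail
side b 0.3 fail
side b 0.45 fail
  return _methods._mean(a, axis=axis, dtype=dtype,
  ret = um.true_divide(
```

```bash
python3 - <<'E'
from h import *
x0s=dict(y=(.5626,.396),b=(.4485,.3896))
for n,roi in dict(top=dict(y=(175,215,225,257),b=(175,260,225,300)),side=dict(y=(205,280,250,330),b=(250,292,296,345))).items():
    im=cv2.imread(f"pics/{n}0.png"); m=optics.camera_model(n); cam=np.array(m["cam_to_world"])[:2,3]
    for k,r in roi.items():
        for fr in (.2,.3,.45):
            c=fgcontour(im,r,fr); p=ray(m,c,.06); out=[]
            for half in (70,90):
                x=np.array(x0s[k])
                for _ in range(6):
                    aw=(x-cam)/np.linalg.norm(x-cam); d=p-x; q=np.hypot(*d.T)
                    s=(d@aw/q>np.cos(np.radians(half)))&(q<.042)&(q>.022)
                    if s.sum()<10: break
                    x=least_squares(lambda v:np.hypot(*(p[s]-v).T)-.0315,x,loss="soft_l1",f_scale=.001).x
                out.append(np.round(x,4).tolist())
            print(n,k,fr,c.min(0),c.max(0),out)
E
```

```text
top y 0.2 [180.625 223.125] [212.875 247.375] [[0.5646, 0.3992], [0.5646, 0.3992]]
top y 0.3 [180.875 223.375] [212.375 246.875] [[0.5639, 0.3982], [0.5639, 0.3982]]
top y 0.45 [181.375 224.125] [211.625 246.625] [[0.5628, 0.3968], [0.5627, 0.3968]]
top b 0.2 [181.125 266.375] [215.875 293.625] [[0.4468, 0.3932], [0.4468, 0.3932]]
top b 0.3 [181.625 266.875] [215.375 291.875] [[0.4464, 0.3921], [0.4463, 0.3922]]
top b 0.45 [182.125 267.375] [214.625 290.875] [[0.4459, 0.3908], [0.4458, 0.3907]]
side y 0.2 [211.625 286.125] [242.625 325.625] [[0.5654, 0.3961], [0.5656, 0.3963]]
side y 0.3 [211.875 286.625] [239.875 321.125] [[0.5642, 0.3975], [0.5644, 0.3977]]
side y 0.45 [212.125 286.875] [239.375 320.625] [[0.5627, 0.3993], [0.5628, 0.3995]]
side b 0.2 [250.875 300.375] [286.625 340.625] [[0.4454, 0.3916], [0.4452, 0.3913]]
side b 0.3 [255.375 300.875] [284.875 338.875] [[0.4442, 0.3927], [0.4441, 0.3925]]
side b 0.45 [255.875 301.375] [284.375 335.875] [[0.4427, 0.3943], [0.4427, 0.3942]]
```

```bash
cat > go.py <<'E'
import sys, numpy as np
from scipy.spatial.transform import Rotation as R
from plant import status
s=status.observe(); Q=R.from_quat(s["tcp_rot"]).as_matrix(); p=np.array(s["eef_pos"])
jaw=np.degrees(np.arctan2(Q[1,2],Q[0,2]))
print("t %.2f"%s["t"],"tcp",np.round(p*1000,1),"jaw(z) yaw %.1f"%jaw,"x yaw %.1f"%np.degrees(np.arctan2(Q[1,0],Q[0,0])),"y-down",np.round(Q[:,1],3),"w %.1f"%(s["gripper_width"]*87.8),"F",np.round(s["contact_force"],1),"r %.3f"%np.hypot(*p[:2]),"j",np.round(s["joints"],2))
a=[float(v) for v in sys.argv[1:]]
for i in range(0,len(a),4):
    d=Q.T@(np.array(a[i:i+3])-p*1000)
    # turn about tool y (down): world yaw decreases by turn
    t=-(a[i+3]-jaw); t=(t+90)%180-90
    print("  to",a[i:i+4],"-> shift",np.round(d,1),"turn %.1f (other %.1f)"%(t,t-np.sign(t)*180),"dist %.0f"%np.linalg.norm(d))
E
python3 go.py 285 -612 248 0
python3 - <<'E'
from h import *
m=optics.camera_model("top")
for n,px,c in (("y",(213,227.7),(.563,.398)),("b",(215.5,281.2),(.445,.392))):
    for z in (.035,):
        d=ray(m,px,z)[0]-c; print(n,np.degrees(np.arctan2(d[1],d[0])),np.hypot(*d))
E
```

```text
t 0.10 tcp [ 284.7 -611.5  246.8] jaw(z) yaw -65.0 x yaw -155.0 y-down [-0.001  0.001 -1.   ] w 87.7 F [ 0.9 -0.4  0.2] r 0.675 j [ 1.03  0.48  0.02  1.56 -0.01  1.11 -0.08]
  to [285.0, -612.0, 248.0, 0.0] -> shift [-0.  -1.2  0.6] turn -65.0 (other 115.0) dist 1
y -63.01500941197543 0.05423929581367036
b -93.83821363867254 0.05334447585532339
```

```bash
python3 go.py 420 -480 248 -30 
```

```text
t 0.10 tcp [ 284.7 -611.5  246.8] jaw(z) yaw -65.0 x yaw -155.0 y-down [-0.001  0.001 -1.   ] w 87.7 F [ 0.9 -0.4  0.2] r 0.675 j [ 1.03  0.48  0.02  1.56 -0.01  1.11 -0.08]
  to [420.0, -480.0, 248.0, -30.0] -> shift [-178.1   -1.1  -62.1] turn -35.0 (other 145.0) dist 189
```

```bash
python3 -m pendant '[[[-36,0,-12],-7],[[-72,0,-25],-14],[[-108,0,-37],-21],[[-143,0,-50],-28],[[-178,0,-62],-35]]'; python3 go.py 540 -320 248 5
```

```text
t: 0.52
eef_pos: [0.421, -0.4789, 0.2474]
tcp_rot: [-0.355, 0.612, -0.611, 0.355]
contact_force: [0.6, -0.4, 0.8]
gripper_width: 0.995
t 0.52 tcp [ 421.  -478.9  247.4] jaw(z) yaw -29.7 x yaw -119.7 y-down [-0.  0. -1.] w 87.4 F [ 0.6 -0.4  0.8] r 0.638 j [ 0.87  0.42 -0.16  1.64  0.07  1.08  0.17]
  to [540.0, -320.0, 248.0, 5.0] -> shift [-196.9   -0.6   24.7] turn -34.7 (other 145.3) dist 198
```

```bash
python3 -m pendant '[[[-40,0,5],-7],[[-80,0,10],-14],[[-120,0,15],-21],[[-160,0,20],-28],[[-197,0,25],-35]]'; python3 go.py 600 -130 248 26
```

```text
t: 0.93
eef_pos: [0.5413, -0.3202, 0.2475]
tcp_rot: [-0.523, 0.476, -0.476, 0.523]
contact_force: [0.1, -1.1, 0.1]
gripper_width: 0.998
t 0.93 tcp [ 541.3 -320.2  247.5] jaw(z) yaw 5.4 x yaw -84.6 y-down [-0.  0. -1.] w 87.7 F [ 0.1 -1.1  0.1] r 0.629 j [ 0.69  0.43 -0.34  1.65  0.16  1.09  0.4 ]
  to [600.0, -130.0, 248.0, 26.0] -> shift [-183.8   -0.5   76.2] turn -20.6 (other 159.4) dist 199
```

```bash
python3 go.py 600 -130 248 26; python3 -m pendant '[[[-35,0,15],-4],[[-75,0,30],-8],[[-113,0,42],-12],[[-151,0,54],-16],[[-187,0,66],-21]]'; python3 go.py 610 70 248 26
```

```text
t 0.93 tcp [ 541.3 -320.2  247.5] jaw(z) yaw 5.4 x yaw -84.6 y-down [-0.  0. -1.] w 87.7 F [ 0.1 -1.1  0.1] r 0.629 j [ 0.69  0.43 -0.34  1.65  0.16  1.09  0.4 ]
  to [600.0, -130.0, 248.0, 26.0] -> shift [-183.8   -0.5   76.2] turn -20.6 (other 159.4) dist 199
t: 1.35
eef_pos: [0.5898, -0.1281, 0.2474]
tcp_rot: [0.6, -0.374, 0.373, -0.6]
contact_force: [-0.0, 0.3, -0.1]
gripper_width: 1.001
t 1.35 tcp [ 589.8 -128.1  247.4] jaw(z) yaw 26.2 x yaw -63.8 y-down [-0.001  0.    -1.   ] w 87.9 F [-0.   0.3 -0.1] r 0.604 j [ 0.48  0.4  -0.48  1.71  0.21  1.08  0.39]
  to [610.0, 70.0, 248.0, 26.0] -> shift [-168.9   -0.6  105.6] turn 0.2 (other -179.8) dist 199
```

```bash
python3 -m pendant '[[[-34,0,21],0],[[-68,0,42],0],[[-102,0,63],0],[[-136,0,84],0],[[-169,0,105],0]]'; python3 go.py 590 260 248 26
```

```text
t: 1.77
eef_pos: [0.6099, 0.0693, 0.2474]
tcp_rot: [0.6, -0.375, 0.375, -0.599]
contact_force: [0.8, -0.1, -0.2]
gripper_width: 1.004
t 1.77 tcp [609.9  69.3 247.4] jaw(z) yaw 26.0 x yaw -64.0 y-down [-0.001 -0.    -1.   ] w 88.2 F [ 0.8 -0.1 -0.2] r 0.614 j [ 0.18  0.43 -0.53  1.68  0.24  1.1   0.04]
  to [590.0, 260.0, 248.0, 26.0] -> shift [-180.2   -0.7   65.6] turn -0.0 (other 180.0) dist 192
```

```bash
python3 -m pendant '[[[-36,0,13],0],[[-72,0,26],0],[[-108,0,39],0],[[-144,0,52],0],[[-180,0,66],0]]'; python3 go.py 563 398 180 26
```

```text
t: 2.18
eef_pos: [0.5902, 0.2595, 0.2473]
tcp_rot: [0.6, -0.375, 0.375, -0.599]
contact_force: [0.8, -0.3, 0.7]
gripper_width: 0.999
t 2.18 tcp [590.2 259.5 247.3] jaw(z) yaw 26.0 x yaw -64.0 y-down [-0.001 -0.001 -1.   ] w 87.7 F [ 0.8 -0.3  0.7] r 0.645 j [-0.11  0.49 -0.56  1.6   0.28  1.13 -0.28]
  to [563.0, 398.0, 180.0, 26.0] -> shift [-136.4   67.2   36.2] turn -0.0 (other 180.0) dist 156
```

```bash
python3 -m pendant '[[[-34,10,9],0],[[-68,25,18],0],[[-102,45,27],0],[[-136,67,36],0],[[-136,97,36],0]]'; python3 go.py 563 398 44 26
```

```text
t: 2.6
eef_pos: [0.5595, 0.4061, 0.1515]
tcp_rot: [-0.599, 0.374, -0.371, 0.604]
contact_force: [-0.9, 1.5, 0.2]
gripper_width: 1.0
t 2.60 tcp [559.5 406.1 151.5] jaw(z) yaw 26.5 x yaw -63.5 y-down [-0.     0.008 -1.   ] w 87.8 F [-0.9  1.5  0.2] r 0.691 j [-0.35  0.65 -0.54  1.57  0.37  1.02 -0.54]
  to [563.0, 398.0, 44.0, 26.0] -> shift [  9.6 107.4  -0.9] turn 0.5 (other -179.5) dist 108
```

```bash
python3 -m pendant '[[[0,10,0],0],[[0,20,0],0],[[0,30,0],0],[[0,30,0],0],[[0,30,0],0]]'; python3 go.py 563 398 44 26;  python3 - <<'E'
from h import *
for n in ("top","side"):
    im=optics.get_image(n)[:,:,::-1]
    r=(150,190,270,310) if n=="top" else (170,230,320,360)
    cv2.imwrite(f"pics/{n}1.png",cv2.resize(im[r[1]:r[3],r[0]:r[2]],None,fx=4.5,fy=4.5,interpolation=cv2.INTER_CUBIC))
E
```

```text
t: 3.02
eef_pos: [0.5648, 0.3948, 0.1212]
tcp_rot: [-0.599, 0.375, -0.376, 0.599]
contact_force: [0.8, -0.1, 0.6]
gripper_width: 1.0
t 3.02 tcp [564.8 394.8 121.2] jaw(z) yaw 25.8 x yaw -64.2 y-down [ 0.001 -0.    -1.   ] w 87.8 F [ 0.8 -0.1  0.6] r 0.689 j [-0.35  0.68 -0.52  1.59  0.39  0.97 -0.55]
  to [563.0, 398.0, 44.0, 26.0] -> shift [-3.7 77.2 -0.3] turn -0.2 (other 179.8) dist 77
```

View pics/side1.png

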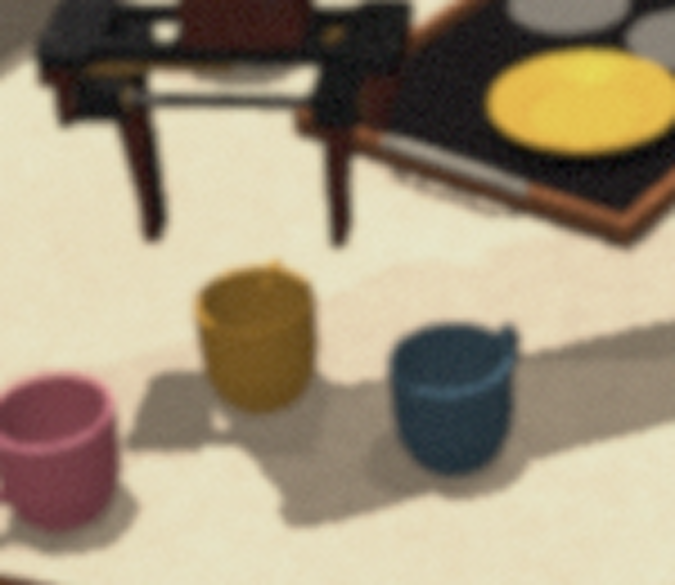

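View pics/top1.png

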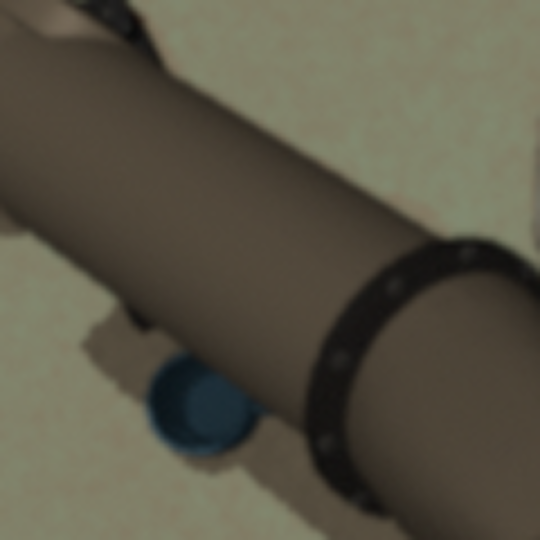

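Side view: the fingers straddle the yellow cup, with tips at about (152,240) and (340,245) and the rim centred near (257,290). The pink and blue cups are clear, so I'll descend.

```bash
python3 go.py 563 398 44 26; python3 -m pendant '[[[-1,20,0],0],[[-1,40,0],0],[[-1,58,0],0],[[-1,70,0],0],[[-1,76,0],0]]'; python3 -m pendant '[[[0,0,0],0],[[0,0,0],0]]'; python3 go.py 563 398 44 26
```

```text
t 3.12 tcp [564.8 395.8 122.1] jaw(z) yaw 25.9 x yaw -64.1 y-down [ 0.002  0.001 -1.   ] w 88.0 F [ 0.9  0.5 -0.2] r 0.690 j [-0.35  0.68 -0.52  1.59  0.39  0.97 -0.55]
  to [563.0, 398.0, 44.0, 26.0] -> shift [-2.8 78.1 -0.8] turn -0.1 (other 179.9) dist 78
t: 3.53
eef_pos: [0.5632, 0.3964, 0.0438]
tcp_rot: [0.6, -0.375, 0.375, -0.599]
contact_force: [-0.4, 0.0, -0.6]
gripper_width: 0.999
t: 3.7
eef_pos: [0.5637, 0.3974, 0.0455]
tcp_rot: [-0.599, 0.375, -0.375, 0.6]
contact_force: [-0.3, -0.4, -0.2]
gripper_width: 1.0
t 3.70 tcp [563.7 397.4  45.5] jaw(z) yaw 26.0 x yaw -64.0 y-down [ 0.001  0.001 -1.   ] w 87.8 F [-0.3 -0.4 -0.2] r 0.690 j [-0.38  0.77 -0.49  1.62  0.45  0.86 -0.59]
  to [563.0, 398.0, 44.0, 26.0] -> shift [-0.9  1.5 -0.4] turn -0.0 (other 180.0) dist 2
```

```bash
python3 -m pendant '[[[0,0,0],0],[[0,0,0],0],[[0,0,0],0],[[0,0,0],0],[[0,0,0],0]]' 50; python3 -m pendant '[[[0,0,0],0],[[0,0,0],0]]'; python3 go.py 563 398 44 26
```

```text
t: 4.12
eef_pos: [0.5636, 0.3973, 0.0452]
tcp_rot: [-0.599, 0.375, -0.375, 0.6]
contact_force: [-0.6, -0.4, 1.8]
gripper_width: 0.689
t: 4.28
eef_pos: [0.5636, 0.3973, 0.0451]
tcp_rot: [-0.599, 0.375, -0.375, 0.6]
contact_force: [-0.2, -0.2, 1.9]
gripper_width: 0.694
t 4.28 tcp [563.6 397.3  45.1] jaw(z) yaw 26.0 x yaw -64.0 y-down [ 0.001  0.    -1.   ] w 60.9 F [-0.2 -0.2  1.9] r 0.690 j [-0.38  0.77 -0.49  1.62  0.45  0.86 -0.59]
  to [563.0, 398.0, 44.0, 26.0] -> shift [-0.9  1.1 -0.2] turn -0.0 (other 180.0) dist 1
```

```bash
python3 -m pendant '[[[0,-6,0],0],[[0,-20,0],0],[[0,-38,0],0],[[0,-54,0],0],[[0,-62,0],0]]'; python3 -m pendant '[[[0,-8,0],0],[[0,-8,0],0]]'; python3 go.py 551 90 115 26;python3 - <<'E'
from h import *
for n in ("side",):
    im=optics.get_image(n)[:,:,::-1]
    r=(170,210,320,340)
    cv2.imwrite(f"pics/{n}2.png",cv2.resize(im[r[1]:r[3],r[0]:r[2]],None,fx=4.5,fy=4.5,interpolation=cv2.INTER_CUBIC))
E
```

```text
t: 4.7
eef_pos: [0.564, 0.398, 0.1099]
tcp_rot: [-0.598, 0.375, -0.375, 0.601]
contact_force: [1.0, 0.5, -2.0]
gripper_width: 0.694
t: 4.87
eef_pos: [0.5639, 0.3977, 0.1168]
tcp_rot: [-0.599, 0.375, -0.375, 0.6]
contact_force: [-0.2, -0.1, -1.8]
gripper_width: 0.689
t 4.87 tcp [563.9 397.7 116.8] jaw(z) yaw 26.0 x yaw -64.0 y-down [ 0.002  0.002 -1.   ] w 60.5 F [-0.2 -0.1 -1.8] r 0.690 j [-0.35  0.69 -0.52  1.59  0.4   0.96 -0.55]
  to [551.0, 90.0, 115.0, 26.0] -> shift [ 271.     1.3 -146.3] turn -0.0 (other 180.0) dist 308
```

View pics/side2.png

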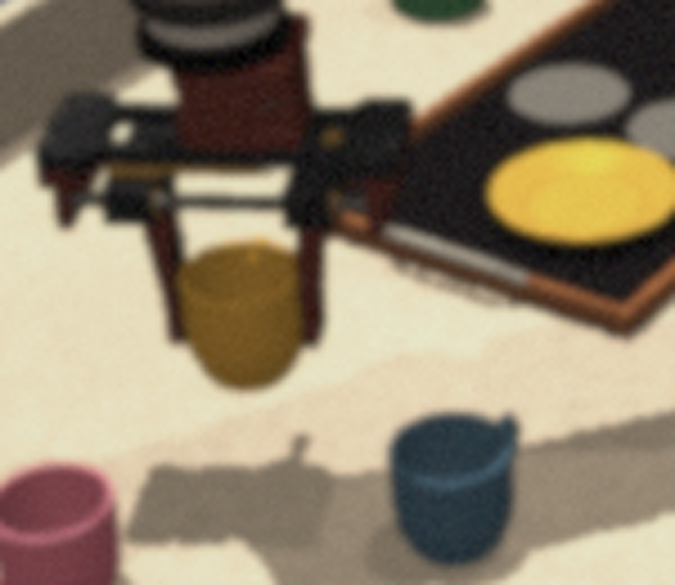

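The cup is lifted upright, with its centre at (243,315) between the fingers. Carrying it to the yellow saucer.

```bash
python3 -m pendant '[[[11,0,-6],0],[[31,0,-17],0],[[57,0,-31],0],[[84,0,-45],0],[[111,0,-60],0]]'; python3 -m pendant '[[[27,0,-15],0],[[54,0,-30],0],[[81,0,-44],0],[[108,0,-59],0],[[135,0,-73],0]]';  python3 go.py 551 90 115 26
```

```text
t: 5.33
eef_pos: [0.557, 0.2684, 0.1134]
tcp_rot: [0.6, -0.375, 0.375, -0.599]
contact_force: [2.1, -0.6, -0.3]
gripper_width: 0.694
t: 5.75
eef_pos: [0.5499, 0.1147, 0.1137]
tcp_rot: [0.6, -0.375, 0.375, -0.599]
contact_force: [0.4, -0.4, -1.6]
gripper_width: 0.688
t 5.75 tcp [549.9 114.7 113.7] jaw(z) yaw 25.9 x yaw -64.1 y-down [-0.002 -0.001 -1.   ] w 60.4 F [ 0.4 -0.4 -1.6] r 0.562 j [ 0.1   0.52 -0.54  1.91  0.36  0.81 -0.18]
  to [551.0, 90.0, 115.0, 26.0] -> shift [22.7 -1.3 -9.9] turn -0.1 (other 179.9) dist 25
```

```bash
python3 -m pendant '[[[14,0,-6],0],[[21,0,-9],0],[[24,0,-11],0],[[24,0,-11],0],[[24,0,-11],0]]';  python3 go.py 551 90 58 26; python3 - <<'E'
from h import *
for n in ("side","top"):
    im=optics.get_image(n)[:,:,::-1]
    r=(210,170,400,310) if n=="side" else (240,170,430,310)
    cv2.imwrite(f"pics/{n}3.png",cv2.resize(im[r[1]:r[3],r[0]:r[2]],None,fx=4,fy=4,interpolation=cv2.INTER_CUBIC))
E
```

```text
t: 6.17
eef_pos: [0.5517, 0.0926, 0.1146]
tcp_rot: [-0.6, 0.375, -0.374, 0.6]
contact_force: [-0.4, -0.5, -1.6]
gripper_width: 0.689
t 6.17 tcp [551.7  92.6 114.6] jaw(z) yaw 26.1 x yaw -63.9 y-down [-0.     0.001 -1.   ] w 60.5 F [-0.4 -0.5 -1.6] r 0.559 j [ 0.14  0.51 -0.54  1.92  0.35  0.81 -0.13]
  to [551.0, 90.0, 58.0, 26.0] -> shift [ 2.1 56.6 -1.8] turn 0.1 (other -179.9) dist 57
```

View pics/side3.png

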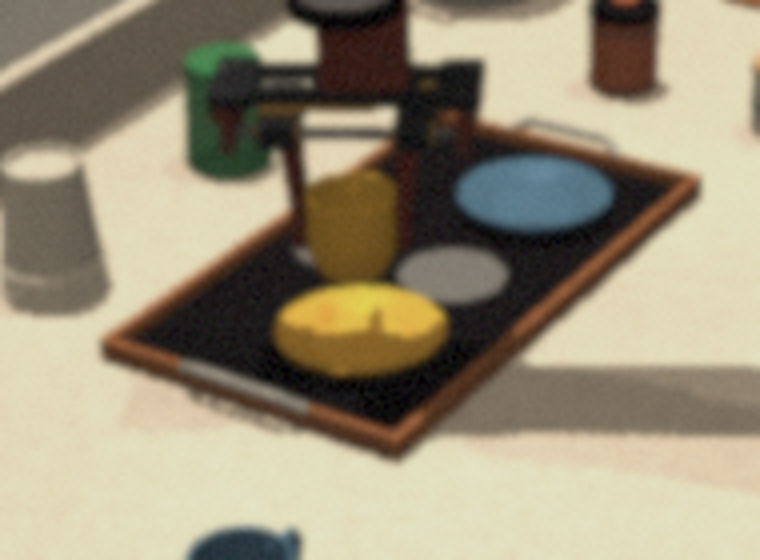

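View pics/top3.png

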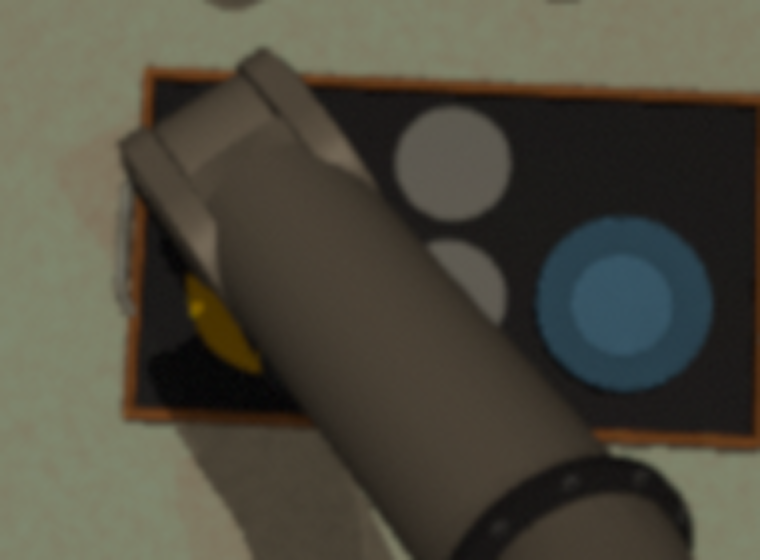

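Side view: the cup hangs at (350,230) over the saucer at (361,328), well clear of the tray. I'll check the saucer centre in the side view, then lower.

```bash
python3 - <<'E'
from h import *
im=cv2.imread("pics/side0.png"); m=optics.camera_model("side")
for n,roi,f in (("ys",(270,235,330,270),Y),("bs",(315,205,372,235),lambda h:(abs(h[...,0]-102)<12)&(h[...,1]>70))):
    c=mask_contour(im,roi,f); p=ray(m,c,.022); print(n,circ(p,.06,.003))
E
python3 go.py 551 90 58 26; python3 -m pendant '[[[1,10,-1],0],[[2,24,-2],0],[[2,36,-2],0],[[2,46,-2],0],[[2,52,-2],0]]'; python3 -m pendant '[[[0,0,0],0],[[0,0,0],0]]'; python3 go.py 551 90 56 26
```

```text
ys (array([0.5505, 0.0981]), np.float64(0.007433967938523873))
bs (array([ 0.5344, -0.1429]), np.float64(0.003524875049764266))
t 6.27 tcp [551.8  93.1 114.7] jaw(z) yaw 26.1 x yaw -63.9 y-down [ 0.     0.001 -1.   ] w 60.8 F [ 0.2  0.1 -1.9] r 0.560 j [ 0.14  0.51 -0.54  1.92  0.35  0.81 -0.13]
  to [551.0, 90.0, 58.0, 26.0] -> shift [ 2.5 56.7 -2.1] turn 0.1 (other -179.9) dist 57
t: 6.68
eef_pos: [0.5502, 0.0888, 0.0608]
tcp_rot: [0.6, -0.375, 0.374, -0.599]
contact_force: [0.4, -0.7, -2.4]
gripper_width: 0.692
t: 6.85
eef_pos: [0.5509, 0.0889, 0.0623]
tcp_rot: [0.6, -0.375, 0.375, -0.6]
contact_force: [0.2, 0.1, -0.9]
gripper_width: 0.694
t 6.85 tcp [550.9  88.9  62.3] jaw(z) yaw 26.0 x yaw -64.0 y-down [-0.001  0.    -1.   ] w 61.0 F [ 0.2  0.1 -0.9] r 0.558 j [ 0.11  0.58 -0.5   1.95  0.41  0.71 -0.18]
  to [551.0, 90.0, 56.0, 26.0] -> shift [-1.   6.3  0.5] turn -0.0 (other 180.0) dist 6
```

```bash
cat >> h.py <<'E'
def half_fit(m,c,z,r,x0,half=80,tol=.012):
    p=ray(m,c,z); cam=np.array(m["cam_to_world"])[:2,3]; x=np.array(x0,float)
    for _ in range(6):
        aw=(x-cam)/np.linalg.norm(x-cam); d=p-x; q=np.hypot(*d.T)
        s=(d@aw/q>np.cos(np.radians(half)))&(abs(q-r)<tol)
        x=least_squares(lambda v:np.hypot(*(p[s]-v).T)-r,x,loss="soft_l1",f_scale=.001).x
    return np.round(x,4), s.sum()
E
python3 - <<'E'
from h import *
im=cv2.imread("pics/side0.png"); m=optics.camera_model("side")
for n,roi,f,x0 in (("ys",(270,235,330,270),Y,(.551,.09)),("bs",(315,205,372,235),lambda h:(abs(h[...,0]-102)<12)&(h[...,1]>70),(.5376,-.149))):
    c=mask_contour(im,roi,f); print(n,half_fit(m,c,.022,.06,x0),half_fit(m,c,.022,.06,x0,60),c.min(0),c.max(0))
E
```

```text
ys (array([0.5485, 0.1087]), np.int64(251)) (array([0.55  , 0.1096]), np.int64(128)) [278.125 244.625] [320.375 265.125]
bs (array([ 0.5418, -0.1502]), np.int64(172)) (array([ 0.5433, -0.1492]), np.int64(141)) [323.125 208.125] [363.125 229.375]
```

The top-view saucer fit agrees with the tray geometry to under 1 mm. The yellow mask in the side view lost the highlight, so I'm ignoring that fit. Lowering to touch.

```bash
python3 -m pendant '[[[0,2,0],0],[[0,4,0],0],[[0,5,0],0],[[0,5,0],0]]'; python3 go.py 551 90 56 26;
```

```text
t: 7.18
eef_pos: [0.5512, 0.0885, 0.0577]
tcp_rot: [-0.6, 0.375, -0.375, 0.6]
contact_force: [-0.4, -0.3, -1.1]
gripper_width: 0.693
t 7.18 tcp [551.2  88.5  57.7] jaw(z) yaw 26.0 x yaw -64.0 y-down [ 0. -0. -1.] w 60.9 F [-0.4 -0.3 -1.1] r 0.558 j [ 0.11  0.59 -0.49  1.95  0.42  0.7  -0.18]
  to [551.0, 90.0, 56.0, 26.0] -> shift [-1.4  1.7  0.5] turn -0.0 (other 180.0) dist 2
```

```bash
python3 -m pendant '[[[-1,1,0],0],[[-1,2,0],0],[[-1,2,0],0]]'; python3 go.py 551 90 56 26;
```

```text
t: 7.43
eef_pos: [0.5508, 0.0897, 0.0561]
tcp_rot: [-0.6, 0.375, -0.375, 0.6]
contact_force: [-0.1, -0.2, 2.1]
gripper_width: 0.694
t 7.43 tcp [550.8  89.7  56.1] jaw(z) yaw 26.0 x yaw -64.0 y-down [ 0. -0. -1.] w 60.9 F [-0.1 -0.2  2.1] r 0.558 j [ 0.11  0.59 -0.49  1.95  0.42  0.7  -0.19]
  to [551.0, 90.0, 56.0, 26.0] -> shift [-0.2  0.1  0.3] turn -0.0 (other 180.0) dist 0
```

```bash
python3 -m pendant '[[[0,0,0],0],[[0,0,0],0],[[0,0,0],0],[[0,0,0],0],[[0,0,0],0]]' 84; python3 go.py 551 90 176 26; python3 -m pendant '[[[0,-10,0],0],[[0,-30,0],0],[[0,-60,0],0],[[0,-95,0],0],[[0,-130,0],0]]'; python3 go.py 540 260 180 0 447 392 180 -5 
```

```text
t: 7.85
eef_pos: [0.5507, 0.0894, 0.0556]
tcp_rot: [-0.6, 0.375, -0.375, 0.6]
contact_force: [0.2, 0.6, -0.1]
gripper_width: 0.956
t 7.85 tcp [550.7  89.4  55.6] jaw(z) yaw 26.0 x yaw -64.0 y-down [ 0.  0. -1.] w 84.0 F [ 0.2  0.6 -0.1] r 0.558 j [ 0.11  0.59 -0.49  1.95  0.42  0.7  -0.19]
  to [551.0, 90.0, 176.0, 26.0] -> shift [  -0.4 -120.4    0.5] turn -0.0 (other 180.0) dist 120
t: 8.27
eef_pos: [0.55, 0.0895, 0.1874]
tcp_rot: [0.6, -0.375, 0.374, -0.6]
contact_force: [1.0, -0.1, -0.1]
gripper_width: 0.953
t 8.27 tcp [550.   89.5 187.4] jaw(z) yaw 26.0 x yaw -64.0 y-down [-0.001  0.    -1.   ] w 83.6 F [ 1.  -0.1 -0.1] r 0.557 j [ 0.19  0.41 -0.58  1.87  0.28  0.94 -0.07]
  to [540.0, 260.0, 180.0, 0.0] -> shift [-157.6    7.4   65.7] turn 26.0 (other -154.0) dist 171
  to [447.0, 392.0, 180.0, -5.0] -> shift [-317.     7.6   40. ] turn 31.0 (other -149.0) dist 320
```

```bash
python3 -m pendant '[[[-20,0,9],5],[[-52,0,22],11],[[-86,0,36],17],[[-122,0,50],23],[[-158,0,66],29]]'; python3 go.py 446 392 150 -5
```

```text
t: 8.68
eef_pos: [0.5404, 0.2616, 0.1867]
tcp_rot: [0.485, -0.514, 0.515, -0.485]
contact_force: [0.2, 0.0, 0.2]
gripper_width: 0.959
t 8.68 tcp [540.4 261.6 186.7] jaw(z) yaw -3.4 x yaw -93.4 y-down [ 0.001  0.    -1.   ] w 84.2 F [0.2 0.  0.2] r 0.600 j [-0.18  0.47 -0.5   1.77  0.26  0.97 -0.84]
  to [446.0, 392.0, 150.0, -5.0] -> shift [-124.6   36.6 -102. ] turn 1.6 (other -178.4) dist 165
```

```bash
python3 -m pendant '[[[-30,6,-25],1],[[-62,14,-51],2],[[-94,22,-77],2],[[-115,30,-94],2],[[-125,36,-103],2]]'; python3 -m pendant '[[[0,20,0],0],[[0,32,0],0],[[0,36,0],0],[[0,36,0],0]]'; python3 go.py 445 392 44 -5; python3 - <<'E'
from h import *
for n in ("side","top"):
    im=optics.get_image(n)[:,:,::-1]
    cv2.imwrite(f"pics/{n}4full.png",im)
    r=(190,210,360,340) if n=="side" else (150,150,340,290)
    cv2.imwrite(f"pics/{n}4.png",cv2.resize(im[r[1]:r[3],r[0]:r[2]],None,fx=4,fy=4,interpolation=cv2.INTER_CUBIC))
E
```

```text
t: 9.1
eef_pos: [0.4405, 0.3952, 0.1502]
tcp_rot: [-0.479, 0.521, -0.519, 0.48]
contact_force: [0.7, -0.6, -0.0]
gripper_width: 0.962
t: 9.43
eef_pos: [0.4446, 0.3893, 0.1127]
tcp_rot: [0.478, -0.522, 0.522, -0.476]
contact_force: [0.2, 0.4, 0.1]
gripper_width: 0.958
t 9.43 tcp [444.6 389.3 112.7] jaw(z) yaw -5.1 x yaw -95.1 y-down [-0.001 -0.002 -1.   ] w 84.1 F [0.2 0.4 0.1] r 0.591 j [-0.45  0.55 -0.49  1.85  0.34  0.83 -1.2 ]
  to [445.0, 392.0, 44.0, -5.0] -> shift [-2.9 68.7  0.2] turn -0.1 (other 179.9) dist 69
```

View pics/side4.png

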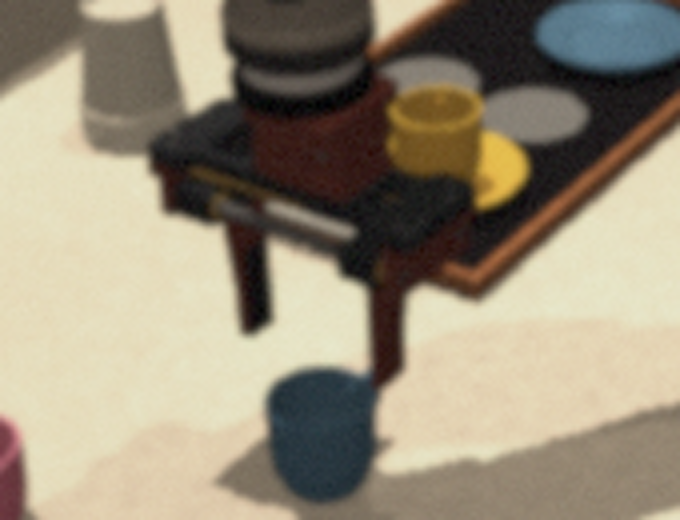

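View pics/top4.png

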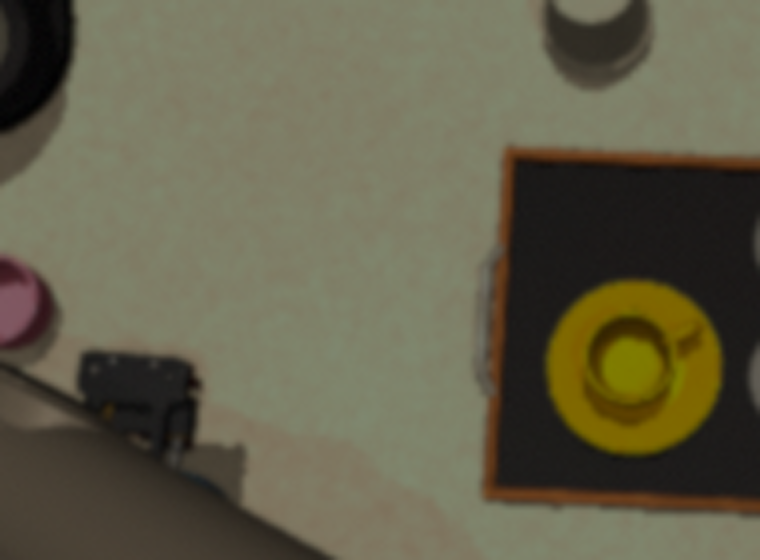

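The yellow cup sits upright in its saucer (top crop: rim around (630,358), saucer around (634,367)). The fingers straddle the blue cup, with tips at (255,330) and (385,383). Descending on the blue cup.

```bash
python3 - <<'E'
from h import *
m=optics.camera_model("top"); print("yc approx",ray(m,[(629/4+150-.4,359/4+150-.4)],.071))
E
python3 go.py 445 392 44 -5; python3 -m pendant '[[[-1,18,0],0],[[-1,36,0],0],[[-1,52,0],0],[[-1,63,0],0],[[-1,67,0],0]]'; python3 -m pendant '[[[0,0,0],0],[[0,0,0],0]]'; python3 go.py 445 392 44 -5
```

```text
yc approx [[0.549  0.0913]]
t 9.53 tcp [445.4 390.2 114.2] jaw(z) yaw -5.1 x yaw -95.1 y-down [ 0.  0. -1.] w 83.9 F [ 0.8 -0.   0.4] r 0.592 j [-0.45  0.55 -0.49  1.84  0.34  0.83 -1.2 ]
  to [445.0, 392.0, 44.0, -5.0] -> shift [-1.8 70.2 -0.6] turn -0.1 (other 179.9) dist 70
t: 9.95
eef_pos: [0.4448, 0.3909, 0.0457]
tcp_rot: [0.478, -0.522, 0.522, -0.477]
contact_force: [-0.2, -0.4, 0.1]
gripper_width: 0.956
t: 10.12
eef_pos: [0.4451, 0.392, 0.0474]
tcp_rot: [-0.477, 0.522, -0.522, 0.478]
contact_force: [-0.3, 0.0, 0.4]
gripper_width: 0.955
t 10.12 tcp [445.1 392.   47.4] jaw(z) yaw -5.1 x yaw -95.1 y-down [ 0.001  0.001 -1.   ] w 83.9 F [-0.3  0.   0.4] r 0.593 j [-0.49  0.64 -0.44  1.87  0.4   0.72 -1.25]
  to [445.0, 392.0, 44.0, -5.0] -> shift [ 0.   3.4 -0.1] turn -0.1 (other 179.9) dist 3
```

```bash
python3 -m pendant '[[[0,2,0],0],[[0,2,0],0],[[0,2,0],0],[[0,2,0],0],[[0,2,0],0]]' 50; python3 -m pendant '[[[0,0,0],0],[[0,0,0],0]]'; python3 go.py 445 392 44 -5;python3 -m pendant '[[[0,-6,0],0],[[0,-20,0],0],[[0,-38,0],0],[[0,-56,0],0],[[0,-70,0],0]]'; python3 -m pendant '[[[0,-8,0],0],[[0,-8,0],0]]'; python3 go.py 538 -149 120 -5
```

```text
t: 10.53
eef_pos: [0.4449, 0.3919, 0.0451]
tcp_rot: [0.477, -0.521, 0.522, -0.478]
contact_force: [-0.6, 0.1, 1.6]
gripper_width: 0.691
t: 10.7
eef_pos: [0.445, 0.3919, 0.0451]
tcp_rot: [0.477, -0.521, 0.522, -0.478]
contact_force: [0.1, -0.8, 3.6]
gripper_width: 0.69
t 10.70 tcp [445.  391.9  45.1] jaw(z) yaw -5.0 x yaw -95.0 y-down [ 0.001  0.    -1.   ] w 60.6 F [ 0.1 -0.8  3.6] r 0.593 j [-0.49  0.64 -0.44  1.87  0.4   0.71 -1.26]
  to [445.0, 392.0, 44.0, -5.0] -> shift [-0.1  1.1  0. ] turn -0.0 (other 180.0) dist 1
t: 11.12
eef_pos: [0.4447, 0.3921, 0.1168]
tcp_rot: [-0.477, 0.521, -0.521, 0.478]
contact_force: [1.1, 0.1, -1.5]
gripper_width: 0.69
t: 11.28
eef_pos: [0.4454, 0.3925, 0.125]
tcp_rot: [0.476, -0.521, 0.522, -0.479]
contact_force: [-0.5, 0.0, -1.7]
gripper_width: 0.688
t 11.28 tcp [445.4 392.5 125. ] jaw(z) yaw -5.0 x yaw -95.0 y-down [ 0.003  0.002 -1.   ] w 60.4 F [-0.5  0.  -1.7] r 0.594 j [-0.45  0.53 -0.5   1.84  0.33  0.85 -1.2 ]
  to [538.0, -149.0, 120.0, -5.0] -> shift [531.3   4.  139.8] turn -0.0 (other 180.0) dist 549
```

Holding, about 1.7 N of load. I'll raise and carry it over the yellow cup with margin.

```bash
python3 -m pendant '[[[10,-8,3],0],[[30,-18,8],0],[[56,-28,15],0],[[84,-36,22],0],[[112,-40,30],0]]'; python3 -m pendant '[[[29,0,8],0],[[58,0,15],0],[[87,0,23],0],[[116,0,30],0],[[145,0,38],0]]';  python3 go.py 538 -149 160 -5
```

```text
t: 11.7
eef_pos: [0.4645, 0.2756, 0.1629]
tcp_rot: [0.478, -0.521, 0.521, -0.477]
contact_force: [0.4, 0.0, -1.0]
gripper_width: 0.696
t: 12.12
eef_pos: [0.4889, 0.1271, 0.1621]
tcp_rot: [-0.478, 0.522, -0.521, 0.477]
contact_force: [1.1, 0.1, -2.1]
gripper_width: 0.687
t 12.12 tcp [488.9 127.1 162.1] jaw(z) yaw -5.1 x yaw -95.1 y-down [-0.002 -0.001 -1.   ] w 60.4 F [ 1.1  0.1 -2.1] r 0.505 j [ 0.03  0.35 -0.49  2.01  0.22  0.83 -0.67]
  to [538.0, -149.0, 160.0, -5.0] -> shift [270.7   2.2  73.2] turn -0.1 (other 179.9) dist 280
```

```bash
python3 -m pendant '[[[29,0,8],0],[[58,0,15],0],[[87,0,23],0],[[116,0,30],0],[[145,0,38],0]]';  python3 go.py 538 -149 160 -5
```

```text
t: 12.53
eef_pos: [0.5138, -0.0204, 0.1621]
tcp_rot: [-0.478, 0.522, -0.521, 0.477]
contact_force: [0.4, 0.3, -1.5]
gripper_width: 0.691
t 12.53 tcp [513.8 -20.4 162.1] jaw(z) yaw -5.1 x yaw -95.1 y-down [-0.002 -0.    -1.   ] w 60.7 F [ 0.4  0.3 -1.5] r 0.514 j [ 0.28  0.35 -0.43  1.99  0.2   0.84 -0.35]
  to [538.0, -149.0, 160.0, -5.0] -> shift [125.9   2.1  35.5] turn -0.1 (other 179.9) dist 131
```

```bash
python3 -m pendant '[[[29,0,8],0],[[56,0,15],0],[[82,0,22],0],[[104,0,28],0],[[119,0,33],0]]'; python3 -m pendant '[[[5,0,2],0],[[7,8,2],0],[[7,18,2],0],[[7,26,2],0],[[7,30,2],0]]'; python3 -m pendant '[[[0,0,0],0],[[0,0,0],0]]'; python3 go.py 538 -149 64 -5
```

```text
t: 12.95
eef_pos: [0.536, -0.1432, 0.1619]
tcp_rot: [-0.477, 0.523, -0.522, 0.476]
contact_force: [0.6, -0.1, -2.1]
gripper_width: 0.69
t: 13.37
eef_pos: [0.5375, -0.145, 0.1307]
tcp_rot: [-0.479, 0.522, -0.52, 0.478]
contact_force: [0.5, 0.1, -1.4]
gripper_width: 0.692
t: 13.53
eef_pos: [0.5386, -0.1457, 0.1322]
tcp_rot: [-0.478, 0.521, -0.521, 0.478]
contact_force: [0.6, -0.5, -1.6]
gripper_width: 0.69
t 13.53 tcp [ 538.6 -145.7  132.2] jaw(z) yaw -4.9 x yaw -94.9 y-down [-0.001  0.    -1.   ] w 60.6 F [ 0.6 -0.5 -1.6] r 0.558 j [ 0.44  0.45 -0.37  1.92  0.22  0.81 -0.13]
  to [538.0, -149.0, 64.0, -5.0] -> shift [ 3.4 68.2 -0.2] turn 0.1 (other -179.9) dist 68
```

```bash
python3 -m pendant '[[[1,12,0],0],[[2,28,0],0],[[3,44,0],0],[[3,58,0],0],[[3,66,0],0]]'; python3 -m pendant '[[[0,0,0],0],[[0,0,0],0],[[0,0,0],0]]'; python3 go.py 538 -149.5 56 -5
```

```text
t: 13.95
eef_pos: [0.5378, -0.1495, 0.0648]
tcp_rot: [-0.478, 0.522, -0.521, 0.477]
contact_force: [0.5, 0.9, -1.6]
gripper_width: 0.693
t: 14.2
eef_pos: [0.5391, -0.1496, 0.0673]
tcp_rot: [0.477, -0.521, 0.522, -0.478]
contact_force: [-0.8, 0.2, -0.9]
gripper_width: 0.687
t 14.20 tcp [ 539.1 -149.6   67.3] jaw(z) yaw -5.0 x yaw -95.0 y-down [ 0.001 -0.    -1.   ] w 60.3 F [-0.8  0.2 -0.9] r 0.560 j [ 0.42  0.55 -0.33  1.95  0.27  0.68 -0.17]
  to [538.0, -149.5, 56.0, -5.0] -> shift [-0.  11.3 -1.2] turn -0.0 (other 180.0) dist 11
```

```bash
python3 -m pendant '[[[0,4,-1],0],[[0,7,-1],0],[[0,9,-1],0],[[0,9,-1],0]]'; python3 go.py 538 -149.5 56 -5;  python3 -m pendant '[[[0,1,0],0],[[0,2,0],0],[[0,2,0],0]]'; python3 go.py 538 -149.5 56 -5
```

```text
t: 14.53
eef_pos: [0.5373, -0.1496, 0.0574]
tcp_rot: [-0.478, 0.522, -0.521, 0.477]
contact_force: [-0.2, 0.8, -1.5]
gripper_width: 0.693
t 14.53 tcp [ 537.3 -149.6   57.4] jaw(z) yaw -5.0 x yaw -95.0 y-down [-0.  0. -1.] w 60.9 F [-0.2  0.8 -1.5] r 0.558 j [ 0.42  0.56 -0.33  1.96  0.28  0.66 -0.18]
  to [538.0, -149.5, 56.0, -5.0] -> shift [-0.1  1.4  0.7] turn -0.0 (other 180.0) dist 2
t: 14.78
eef_pos: [0.5377, -0.1496, 0.0561]
tcp_rot: [0.478, -0.521, 0.522, -0.478]
contact_force: [-0.3, 0.9, 3.4]
gripper_width: 0.692
t 14.78 tcp [ 537.7 -149.6   56.1] jaw(z) yaw -5.0 x yaw -95.0 y-down [ 0. -0. -1.] w 60.8 F [-0.3  0.9  3.4] r 0.558 j [ 0.42  0.56 -0.33  1.96  0.28  0.66 -0.18]
  to [538.0, -149.5, 56.0, -5.0] -> shift [-0.1  0.1  0.3] turn -0.0 (other 180.0) dist 0
```

```bash
python3 -m pendant '[[[0,0,0],0],[[0,0,0],0],[[0,0,0],0],[[0,0,0],0],[[0,0,0],0]]' 84;  python3 -m pendant '[[[0,-10,0],0],[[0,-30,0],0],[[0,-60,0],0],[[0,-95,0],0],[[0,-115,0],0]]'; python3 go.py 424 -386 150 0 
```

```text
t: 15.2
eef_pos: [0.5376, -0.1496, 0.0556]
tcp_rot: [0.478, -0.521, 0.522, -0.478]
contact_force: [-0.2, -0.1, 0.2]
gripper_width: 0.952
t: 15.62
eef_pos: [0.5387, -0.1495, 0.1746]
tcp_rot: [0.477, -0.52, 0.522, -0.478]
contact_force: [1.0, 0.4, 0.5]
gripper_width: 0.954
t 15.62 tcp [ 538.7 -149.5  174.6] jaw(z) yaw -5.0 x yaw -95.0 y-down [ 0.004 -0.001 -1.   ] w 83.8 F [1.  0.4 0.5] r 0.559 j [ 0.47  0.4  -0.39  1.89  0.19  0.89 -0.1 ]
  to [424.0, -386.0, 150.0, 0.0] -> shift [245.6  24.3 -93.7] turn -5.0 (other 175.0) dist 264
```

```bash
python3 -m pendant '[[[22,0,-8],-1],[[55,0,-21],-2],[[90,0,-34],-3],[[126,0,-48],-4],[[162,0,-62],-5]]'; python3 -m pendant '[[[34,5,-13],0],[[62,10,-24],0],[[78,15,-30],0],[[84,20,-32],0],[[84,20,-32],0]]'; python3 go.py 424 -386 45 0; python3 - <<'E'
from h import *
for n in ("side","top"):
    im=optics.get_image(n)[:,:,::-1]
    cv2.imwrite(f"pics/{n}5full.png",im)
    r=(230,120,480,290) if n=="side" else (270,170,540,340)
    cv2.imwrite(f"pics/{n}5.png",cv2.resize(im[r[1]:r[3],r[0]:r[2]],None,fx=2.9,fy=2.9,interpolation=cv2.INTER_CUBIC))
E
```

```text
t: 16.03
eef_pos: [0.4608, -0.3067, 0.1717]
tcp_rot: [-0.5, 0.499, -0.5, 0.5]
contact_force: [-0.5, 0.7, 0.1]
gripper_width: 0.954
t: 16.45
eef_pos: [0.4282, -0.3906, 0.1501]
tcp_rot: [-0.499, 0.501, -0.5, 0.499]
contact_force: [0.3, 0.1, -0.3]
gripper_width: 0.956
t 16.45 tcp [ 428.2 -390.6  150.1] jaw(z) yaw -0.2 x yaw -90.2 y-down [-0.001  0.    -1.   ] w 84.0 F [ 0.3  0.1 -0.3] r 0.580 j [ 0.88  0.45 -0.32  1.86  0.18  0.86  0.47]
  to [424.0, -386.0, 45.0, 0.0] -> shift [ -4.5 105.1  -4.1] turn -0.2 (other 179.8) dist 105
```

View pics/side5.png

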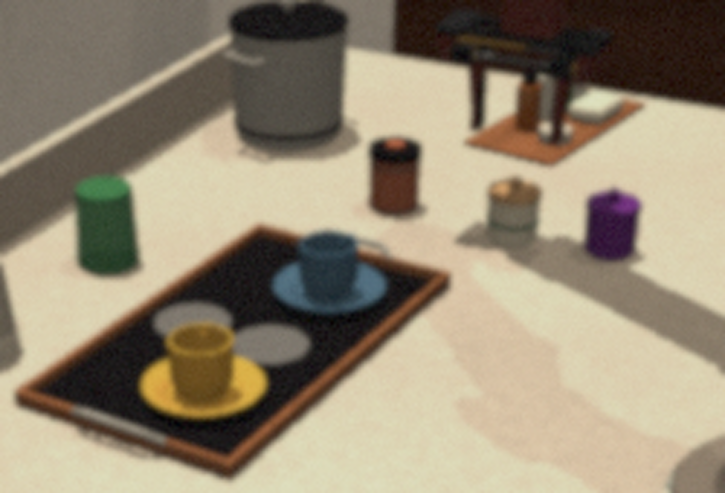

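View pics/top5.png

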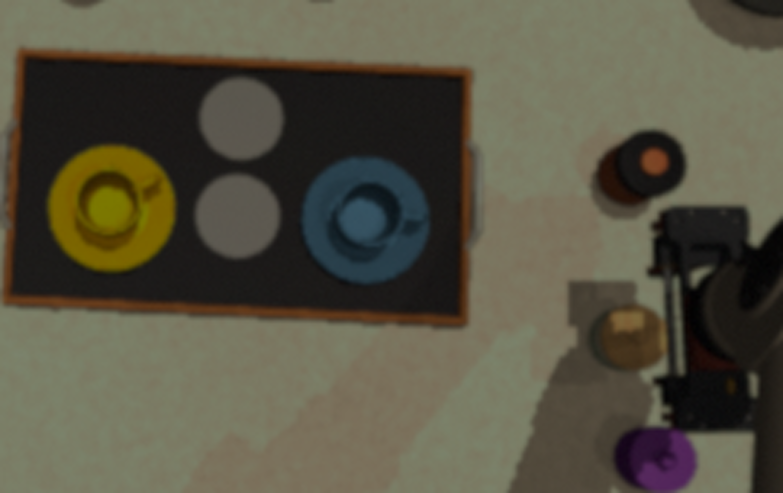

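Both cups stand centred in their saucers: top crop yellow around (112,205), blue around (365,218). I'll refine the pot and tin positions from both initial views.

```bash
python3 - <<'E'
from h import *
for n,R in (("top",dict(pot=(465,265,512,308),tin=(470,205,515,245))),("side",dict(pot=(393,175,422,208),tin=(352,163,382,198)))):
    im=cv2.imread(f"pics/{n}0.png"); m=optics.camera_model(n)
    for k,roi in R.items():
        f=(lambda h:(h[...,1]>85)&(h[...,2]>95)) if k=="pot" else (lambda h:h[...,2]<70)
        z,r,x0=(.062,.0305,(.424,-.386)) if k=="pot" else (.078,.0315,(.581,-.404))
        try:
            c=mask_contour(im,roi,f); print(n,k,c.min(0),c.max(0),half_fit(m,c,z,r,x0),half_fit(m,c,z,r,x0,120))
        except Exception as e: print(n,k,e)
m=optics.camera_model("side")
im=cv2.imread("pics/side0.png")
c=mask_contour(im,(352,163,382,180),lambda h:(h[...,1]>110)&(h[...,2]>140)); print("disc side",c.mean(0),ray(m,c.mean(0),.083))
m=optics.camera_model("top"); im=cv2.imread("pics/top5full.png")
for k,roi,f in (("purple",(470,305,520,350),lambda h:(abs(h[...,0]-140)<15)&(h[...,1]>120)),):
    c=mask_contour(im,roi,f); print(k,ray(m,c.mean(0),.05))
E
python3 go.py 424 -386 42 0
```

```text
top pot [477.625 274.375] [500.125 297.875] (array([ 0.4239, -0.3854]), np.int64(118)) (array([ 0.4242, -0.3855]), np.int64(183))
top tin [474.125 214.625] [505.875 241.625] (array([ 0.5811, -0.4035]), np.int64(122)) (array([ 0.5812, -0.4035]), np.int64(179))
side pot [398.125 180.625] [415.875 190.625] (array([ 0.4233, -0.3834]), np.int64(72)) (array([ 0.4235, -0.3834]), np.int64(92))
side tin [358.125 168.875] [373.625 178.625] (array([ 0.5741, -0.3868]), np.int64(46)) (array([ 0.5743, -0.3875]), np.int64(63))
disc side [365.9716 168.6705] [[ 0.5818 -0.4042]]
purple [[ 0.3165 -0.4026]]
t 16.55 tcp [ 430.3 -387.9  150.9] jaw(z) yaw 0.1 x yaw -89.9 y-down [ 0.     0.001 -1.   ] w 83.9 F [0.3 0.6 0.7] r 0.579 j [ 0.88  0.45 -0.32  1.86  0.18  0.86  0.47]
  to [424.0, -386.0, 42.0, 0.0] -> shift [ -1.8 108.9  -6.4] turn 0.1 (other -179.9) dist 109
```

```bash
python3 -m pendant '[[[-1,14,-3],0],[[-1,32,-6],0],[[-1,48,-6],0],[[-1,54,-6],0],[[-1,54,-6],0]]'; python3 -m pendant '[[[0,0,0],0],[[0,0,0],0]]'; python3 go.py 424 -385.5 42 0
```

```text
t: 16.97
eef_pos: [0.424, -0.3862, 0.0958]
tcp_rot: [-0.5, 0.5, -0.499, 0.501]
contact_force: [0.2, -0.4, 0.1]
gripper_width: 0.956
t: 17.13
eef_pos: [0.4247, -0.3882, 0.0978]
tcp_rot: [0.5, -0.499, 0.5, -0.5]
contact_force: [-0.1, -0.5, -0.1]
gripper_width: 0.955
t 17.13 tcp [ 424.7 -388.2   97.8] jaw(z) yaw 0.0 x yaw -90.0 y-down [ 0.002 -0.001 -1.   ] w 83.9 F [-0.1 -0.5 -0.1] r 0.575 j [ 0.87  0.52 -0.3   1.9   0.22  0.75  0.44]
  to [424.0, -385.5, 42.0, 0.0] -> shift [-2.8 55.8 -0.8] turn 0.0 (other -180.0) dist 56
```

```bash
python3 -m pendant '[[[-1,12,0],0],[[-2,28,0],0],[[-2,42,0],0],[[-2,51,0],0],[[-2,55,0],0]]'; python3 -m pendant '[[[0,0,0],0],[[0,0,0],0]]'; python3 go.py 424 -385.5 42 0
```

```text
t: 17.55
eef_pos: [0.423, -0.3859, 0.0403]
tcp_rot: [-0.5, 0.501, -0.5, 0.5]
contact_force: [-0.5, -0.1, 0.0]
gripper_width: 0.955
t: 17.72
eef_pos: [0.4238, -0.3866, 0.0419]
tcp_rot: [0.5, -0.5, 0.5, -0.5]
contact_force: [0.7, -0.1, 0.5]
gripper_width: 0.957
t 17.72 tcp [ 423.8 -386.6   41.9] jaw(z) yaw -0.0 x yaw -90.0 y-down [ 0. -0. -1.] w 84.0 F [ 0.7 -0.1  0.5] r 0.574 j [ 0.84  0.6  -0.27  1.93  0.25  0.65  0.41]
  to [424.0, -385.5, 42.0, 0.0] -> shift [-1.1 -0.1  0.2] turn -0.0 (other 180.0) dist 1
```

```bash
python3 -m pendant '[[[-1,0,0],0],[[-1,0,0],0],[[-1,0,0],0],[[-1,0,0],0],[[-1,0,0],0]]' 45; python3 -m pendant '[[[0,0,0],0],[[0,0,0],0]]'; python3 go.py 424 -386 42 0;python3 -m pendant '[[[0,-6,0],0],[[0,-20,0],0],[[0,-40,0],0],[[0,-64,0],0],[[0,-85,0],0]]'; python3 -m pendant '[[[0,-15,0],0],[[0,-20,0],0],[[0,-20,0],0]]'; python3 go.py 544.5 -30 145 0
```

```text
t: 18.13
eef_pos: [0.4239, -0.3857, 0.0421]
tcp_rot: [0.5, -0.5, 0.501, -0.5]
contact_force: [-0.1, 0.1, 2.4]
gripper_width: 0.677
t: 18.3
eef_pos: [0.4239, -0.3856, 0.0421]
tcp_rot: [0.5, -0.5, 0.5, -0.5]
contact_force: [0.6, 0.7, 3.9]
gripper_width: 0.676
t 18.30 tcp [ 423.9 -385.6   42.1] jaw(z) yaw -0.0 x yaw -90.0 y-down [ 0.001 -0.001 -1.   ] w 59.4 F [0.6 0.7 3.9] r 0.573 j [ 0.84  0.6  -0.27  1.93  0.26  0.64  0.41]
  to [424.0, -386.0, 42.0, 0.0] -> shift [0.4 0.1 0.1] turn -0.0 (other 180.0) dist 0
t: 18.72
eef_pos: [0.4228, -0.385, 0.1273]
tcp_rot: [-0.5, 0.501, -0.5, 0.5]
contact_force: [-0.1, 0.3, -2.6]
gripper_width: 0.675
t: 18.97
eef_pos: [0.4237, -0.3857, 0.1476]
tcp_rot: [0.5, -0.5, 0.501, -0.5]
contact_force: [0.3, -0.5, -3.2]
gripper_width: 0.674
t 18.97 tcp [ 423.7 -385.7  147.6] jaw(z) yaw -0.0 x yaw -90.0 y-down [ 0.001 -0.001 -1.   ] w 59.2 F [ 0.3 -0.5 -3.2] r 0.573 j [ 0.88  0.45 -0.32  1.88  0.18  0.84  0.47]
  to [544.5, -30.0, 145.0, 0.0] -> shift [-355.8    2.4  120.6] turn -0.0 (other 180.0) dist 376
```

```bash
python3 -m pendant '[[[-10,0,3],0],[[-30,0,10],0],[[-56,0,19],0],[[-83,0,28],0],[[-110,0,37],0]]'; python3 -m pendant '[[[-27,0,9],0],[[-54,0,18],0],[[-81,0,27],0],[[-108,0,37],0],[[-135,0,46],0]]'; python3 go.py 544.5 -30 145 0
```

```text
t: 19.38
eef_pos: [0.4598, -0.2731, 0.145]
tcp_rot: [-0.5, 0.501, -0.499, 0.5]
contact_force: [0.3, 0.2, -2.3]
gripper_width: 0.675
t: 19.8
eef_pos: [0.5058, -0.138, 0.1451]
tcp_rot: [-0.5, 0.501, -0.499, 0.5]
contact_force: [0.9, -0.7, -2.5]
gripper_width: 0.675
t 19.80 tcp [ 505.8 -138.   145.1] jaw(z) yaw 0.0 x yaw -90.0 y-down [-0.003  0.001 -1.   ] w 59.3 F [ 0.9 -0.7 -2.5] r 0.524 j [ 0.48  0.39 -0.4   1.98  0.21  0.81 -0.04]
  to [544.5, -30.0, 145.0, 0.0] -> shift [-1.08e+02  1.00e-01  3.87e+01] turn 0.0 (other -180.0) dist 115
```

```bash
python3 -m pendant '[[[-27,0,9],0],[[-54,0,18],0],[[-77,0,27],0],[[-95,0,34],0],[[-106,0,38],0]]'; python3 -m pendant '[[[-1,6,0],0],[[-1,16,0],0],[[-1,24,0],0],[[-1,28,0],0],[[-1,28,0],0]]';  python3 go.py 544.5 -30 53 0;  python3 - <<'E'
from h import *
for n in ("side","top"):
    im=optics.get_image(n)[:,:,::-1]
    cv2.imwrite(f"pics/{n}6full.png",im)
    r=(220,130,420,290) if n=="side" else (260,170,450,300)
    cv2.imwrite(f"pics/{n}6.png",cv2.resize(im[r[1]:r[3],r[0]:r[2]],None,fx=3.7,fy=3.7,interpolation=cv2.INTER_CUBIC))
E
```

```text
t: 20.22
eef_pos: [0.5441, -0.0307, 0.1453]
tcp_rot: [0.501, -0.5, 0.498, -0.501]
contact_force: [0.6, 0.8, -3.1]
gripper_width: 0.675
t: 20.63
eef_pos: [0.5431, -0.0352, 0.1168]
tcp_rot: [-0.5, 0.501, -0.5, 0.498]
contact_force: [0.1, -0.3, -3.5]
gripper_width: 0.677
t 20.63 tcp [543.1 -35.2 116.8] jaw(z) yaw -0.2 x yaw -90.2 y-down [-0.003 -0.001 -1.   ] w 59.5 F [ 0.1 -0.3 -3.5] r 0.544 j [ 0.27  0.46 -0.41  1.96  0.26  0.77 -0.28]
  to [544.5, -30.0, 53.0, 0.0] -> shift [-5.2 63.8  1.6] turn -0.2 (other 179.8) dist 64
```

View pics/side6.png

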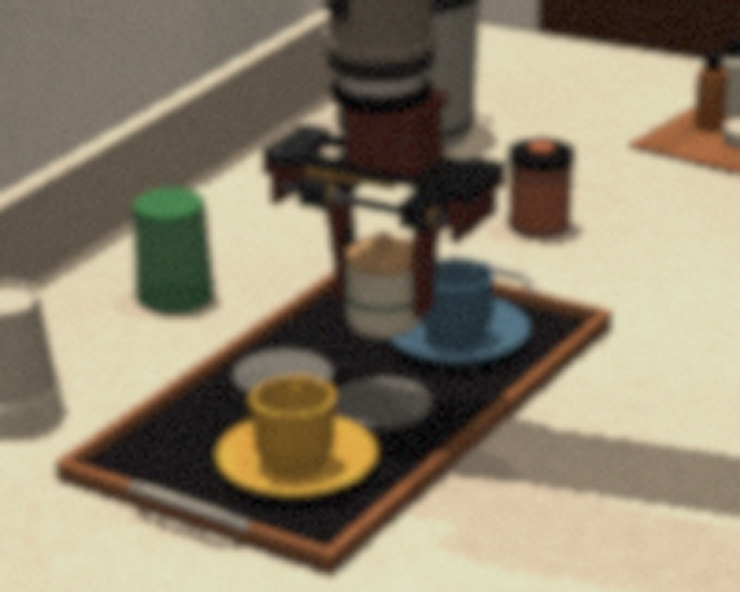

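View pics/top6.png

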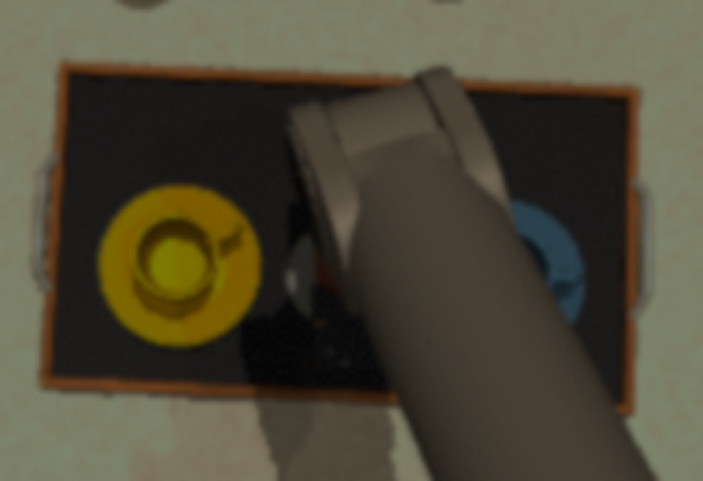

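Side view: the pot hangs upright at (383,290), clear of the cups, above the pad at (385,400). Lowering.

```bash
python3 go.py 544.5 -30 53 0; python3 -m pendant '[[[-1,10,0],0],[[-2,26,0],0],[[-3,42,0],0],[[-3,54,0],0],[[-3,61,0],0]]'; python3 -m pendant '[[[0,0,0],0],[[0,0,0],0],[[0,0,0],0]]'; python3 go.py 544.5 -30.3 48 0
```

```text
t 20.73 tcp [544.3 -34.5 118.2] jaw(z) yaw -0.1 x yaw -90.1 y-down [-0.001 -0.    -1.   ] w 59.1 F [ 0.4  1.  -2.4] r 0.545 j [ 0.27  0.46 -0.41  1.96  0.26  0.78 -0.28]
  to [544.5, -30.0, 53.0, 0.0] -> shift [-4.5 65.2  0.3] turn -0.1 (other 179.9) dist 65
t: 21.15
eef_pos: [0.544, -0.0307, 0.0561]
tcp_rot: [-0.5, 0.501, -0.5, 0.499]
contact_force: [0.1, -0.2, -3.0]
gripper_width: 0.678
t: 21.4
eef_pos: [0.5453, -0.0305, 0.0583]
tcp_rot: [0.5, -0.5, 0.5, -0.5]
contact_force: [0.9, -0.3, -3.1]
gripper_width: 0.676
t 21.40 tcp [545.3 -30.5  58.3] jaw(z) yaw -0.0 x yaw -90.0 y-down [ 0.001  0.    -1.   ] w 59.4 F [ 0.9 -0.3 -3.1] r 0.546 j [ 0.23  0.55 -0.37  1.99  0.32  0.66 -0.34]
  to [544.5, -30.3, 48.0, 0.0] -> shift [-0.2 10.3 -0.8] turn -0.0 (other 180.0) dist 10
```

```bash
python3 -m pendant '[[[0,4,0],0],[[0,7,0],0],[[0,8,0],0],[[0,8,0],0]]'; python3 go.py 544.5 -30.3 48 0;  python3 -m pendant '[[[0,1,0],0],[[0,2,0],0],[[0,2,0],0]]'; python3 go.py 544.5 -30.3 48 0
```

```text
t: 21.73
eef_pos: [0.5446, -0.0306, 0.0495]
tcp_rot: [-0.5, 0.5, -0.5, 0.5]
contact_force: [-0.3, 0.2, -2.5]
gripper_width: 0.674
t 21.73 tcp [544.6 -30.6  49.5] jaw(z) yaw -0.0 x yaw -90.0 y-down [-0. -0. -1.] w 59.2 F [-0.3  0.2 -2.5] r 0.545 j [ 0.23  0.57 -0.36  1.99  0.32  0.64 -0.35]
  to [544.5, -30.3, 48.0, 0.0] -> shift [-0.3  1.5 -0.1] turn -0.0 (other 180.0) dist 2
t: 21.98
eef_pos: [0.5449, -0.0304, 0.0481]
tcp_rot: [0.5, -0.5, 0.5, -0.5]
contact_force: [-1.4, 0.3, 2.6]
gripper_width: 0.675
t 21.98 tcp [544.9 -30.4  48.1] jaw(z) yaw -0.0 x yaw -90.0 y-down [ 0. -0. -1.] w 59.3 F [-1.4  0.3  2.6] r 0.546 j [ 0.23  0.57 -0.36  1.99  0.33  0.64 -0.35]
  to [544.5, -30.3, 48.0, 0.0] -> shift [-0.1  0.1 -0.4] turn -0.0 (other 180.0) dist 0
```

```bash
python3 -m pendant '[[[0,0,0],0],[[0,0,0],0],[[0,0,0],0],[[0,0,0],0],[[0,0,0],0]]' 84;  python3 -m pendant '[[[0,-10,0],0],[[0,-30,0],0],[[0,-60,0],0],[[0,-95,0],0],[[0,-125,0],0]]'; python3 go.py 581.5 -404.5 150 -80 
```

```text
t: 22.4
eef_pos: [0.5448, -0.0305, 0.0477]
tcp_rot: [0.5, -0.5, 0.5, -0.5]
contact_force: [0.4, 0.5, -0.8]
gripper_width: 0.951
t: 22.82
eef_pos: [0.5447, -0.0303, 0.1751]
tcp_rot: [-0.5, 0.5, -0.5, 0.5]
contact_force: [0.2, 0.8, -0.7]
gripper_width: 0.958
t 22.82 tcp [544.7 -30.3 175.1] jaw(z) yaw -0.0 x yaw -90.0 y-down [ 0.001  0.    -1.   ] w 84.1 F [ 0.2  0.8 -0.7] r 0.546 j [ 0.3   0.38 -0.44  1.91  0.21  0.89 -0.25]
  to [581.5, -404.5, 150.0, -80.0] -> shift [374.2  25.   36.9] turn 80.0 (other -100.0) dist 377
```

```bash
python3 -m pendant '[[[22,0,2],6],[[55,0,5],13],[[90,0,9],20],[[126,0,12],27],[[162,0,16],34]]';  python3 go.py 581.5 -404.5 150 -80 
```

```text
t: 23.23
eef_pos: [0.5605, -0.194, 0.1738]
tcp_rot: [0.33, -0.625, 0.625, -0.33]
contact_force: [0.2, 0.2, 0.2]
gripper_width: 0.959
t 23.23 tcp [ 560.5 -194.   173.8] jaw(z) yaw -34.3 x yaw -124.3 y-down [ 0.001 -0.    -1.   ] w 84.2 F [0.2 0.2 0.2] r 0.593 j [ 0.42  0.44 -0.25  1.81  0.13  0.91 -0.49]
  to [581.5, -404.5, 150.0, -80.0] -> shift [162.   23.8 136. ] turn 45.7 (other -134.3) dist 213
```

```bash
python3 -m pendant '[[[28,0,23],7],[[56,0,47],14],[[84,0,71],21],[[112,0,95],28],[[137,0,115],35]]';  python3 go.py 581.5 -404.5 150 -80; python3 -m pendant '[[[14,0,15],6],[[21,0,22],11],[[24,5,25],11],[[24,10,25],11],[[24,10,25],11]]'; python3 go.py 581.5 -404.5 48 -80;  python3 - <<'E'
from h import *
for n in ("side","top"):
    im=optics.get_image(n)[:,:,::-1]
    cv2.imwrite(f"pics/{n}7full.png",im)
    r=(220,130,420,290) if n=="side" else (260,150,530,320)
    f=3.7 if n=="side" else 2.9
    cv2.imwrite(f"pics/{n}7.png",cv2.resize(im[r[1]:r[3],r[0]:r[2]],None,fx=f,fy=f,interpolation=cv2.INTER_CUBIC))
E
```

```text
t: 23.65
eef_pos: [0.5791, -0.373, 0.1736]
tcp_rot: [0.126, -0.696, 0.696, -0.127]
contact_force: [0.3, 0.0, -1.0]
gripper_width: 0.959
t 23.65 tcp [ 579.1 -373.   173.6] jaw(z) yaw -69.4 x yaw -159.4 y-down [ 0.001 -0.    -1.   ] w 84.2 F [ 0.3  0.  -1. ] r 0.689 j [ 0.53  0.57 -0.07  1.58  0.04  0.99 -0.76]
  to [581.5, -404.5, 150.0, -80.0] -> shift [ 8.9 23.6 30.3] turn 10.6 (other -169.4) dist 39
t: 24.07
eef_pos: [0.5656, -0.4007, 0.1614]
tcp_rot: [-0.063, 0.705, -0.704, 0.062]
contact_force: [0.6, 0.5, 0.9]
gripper_width: 0.954
t 24.07 tcp [ 565.6 -400.7  161.4] jaw(z) yaw -79.8 x yaw -169.8 y-down [-0.001  0.002 -1.   ] w 83.7 F [0.6 0.5 0.9] r 0.693 j [ 0.54  0.59 -0.02  1.58  0.01  0.98 -0.88]
  to [581.5, -404.5, 48.0, -80.0] -> shift [-15.1 113.4   6.8] turn 0.2 (other -179.8) dist 115
```

View pics/side7.png

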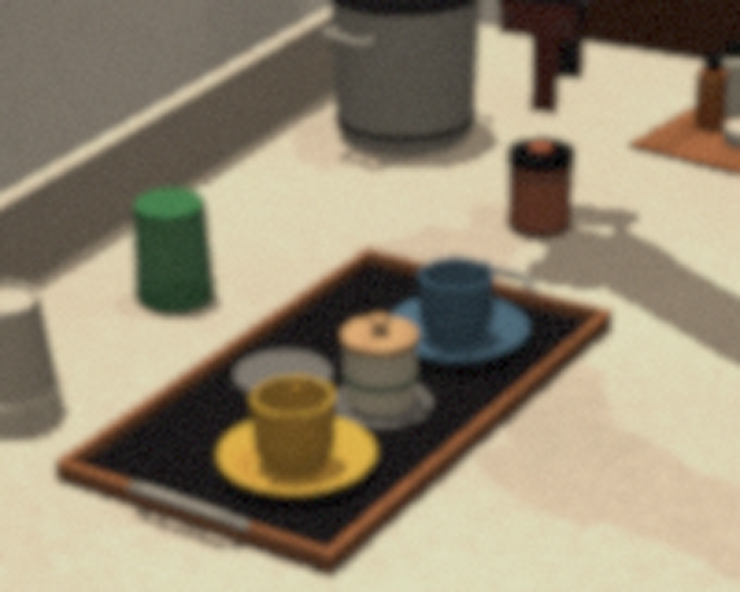

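View pics/top7.png

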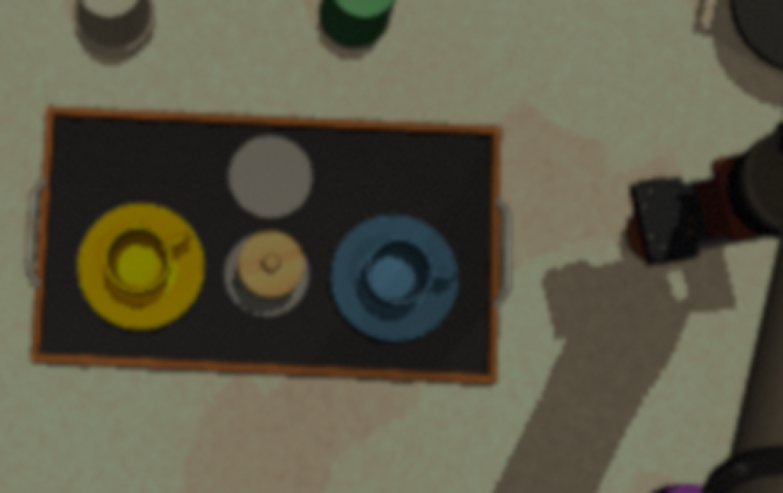

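Pot, yellow cup and blue cup stand upright in place (side crop: pot (380,365), yellow (293,430), blue (456,305)). The gripper is about 16 mm off the tin, so I'll correct that. First I'll check the placements.

```bash
cat > chk.py <<'E'
from h import *
import sys
im=cv2.imread(sys.argv[1]); m=optics.camera_model("top")
f=lambda h:(h[...,1]>85)&(h[...,2]>95)&(abs(h[...,0]-16)<8)
c=mask_contour(im,(335,222,370,262),f); print("pot",half_fit(m,c,.068,.0305,(.5446,-.0302)),half_fit(m,c,.068,.0305,(.5446,-.0302),120))
for n,roi,f,x0 in (("ys",(270,205,345,275),Y,(.551,.09)),("bs",(360,210,430,285),B,(.538,-.149))):
    c=mask_contour(im,roi,f); print(n,half_fit(m,c,.022,.06,x0,180))
overlay(im,m,(280,180,430,285),[(.5508,.0897,.071,.0315),(.5377,-.1496,.071,.0315),(.5448,-.0304,.068,.0305),(.5511,.0897,.022,.06),(.5376,-.1493,.022,.06),(.6395,-.0352,.089-.005,.0315)],"pics/"+sys.argv[2],5)
E
python3 chk.py pics/top7full.png o7.png; python3 go.py 581.5 -404.5 48 -80
```

```text
pot (array([ 0.5443, -0.0305]), np.int64(115)) (array([ 0.5444, -0.0306]), np.int64(173))
ys (array([0.5503, 0.0897]), np.int64(507))
bs (array([ 0.5374, -0.1494]), np.int64(507))
t 24.17 tcp [ 566.4 -400.4  162.3] jaw(z) yaw -79.8 x yaw -169.8 y-down [-0.     0.002 -1.   ] w 84.1 F [ 1.   0.2 -0.2] r 0.694 j [ 0.54  0.59 -0.02  1.58  0.01  0.98 -0.88]
  to [581.5, -404.5, 48.0, -80.0] -> shift [-14.1 114.3   6.9] turn 0.2 (other -179.8) dist 115
```

View pics/o7.png

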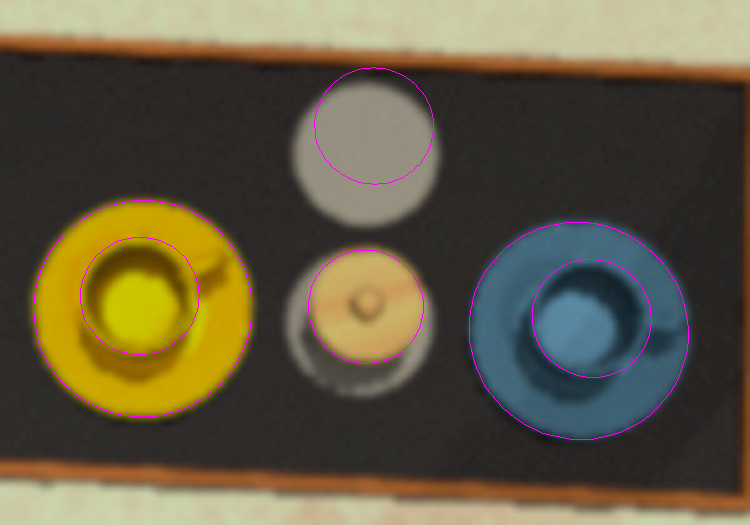

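All three are within about 2 mm, and the saucers haven't moved. Now the tin.

```bash
python3 -m pendant '[[[-6,6,3],0],[[-13,18,6],0],[[-15,32,7],0],[[-15,38,7],0],[[-15,38,7],0]]'; python3 -m pendant '[[[0,0,0],0],[[0,0,0],0],[[0,0,0],0]]'; python3 go.py 581.5 -404.5 48 -80;  python3 - <<'E'
from h import *
for n in ("side","top"):
    im=optics.get_image(n)[:,:,::-1]
    r=(320,110,440,210) if n=="side" else (430,180,550,280)
    cv2.imwrite(f"pics/{n}8.png",cv2.resize(im[r[1]:r[3],r[0]:r[2]],None,fx=5,fy=5,interpolation=cv2.INTER_CUBIC))
E
```

```text
t: 24.58
eef_pos: [0.5806, -0.4054, 0.1212]
tcp_rot: [-0.063, 0.705, -0.703, 0.06]
contact_force: [0.1, 0.2, -0.3]
gripper_width: 0.953
t: 24.83
eef_pos: [0.5819, -0.407, 0.1253]
tcp_rot: [0.061, -0.704, 0.705, -0.062]
contact_force: [-0.2, 0.3, 0.1]
gripper_width: 0.954
t 24.83 tcp [ 581.9 -407.   125.3] jaw(z) yaw -80.0 x yaw -170.0 y-down [ 0.001 -0.001 -1.   ] w 83.7 F [-0.2  0.3  0.1] r 0.710 j [ 0.53  0.65 -0.02  1.56  0.01  0.93 -0.88]
  to [581.5, -404.5, 48.0, -80.0] -> shift [ 0.  77.3 -2.6] turn -0.0 (other 180.0) dist 77
```

View pics/side8.png

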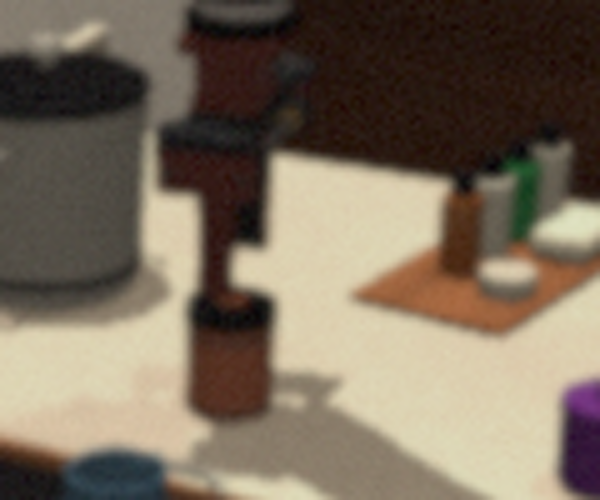

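View pics/top8.png

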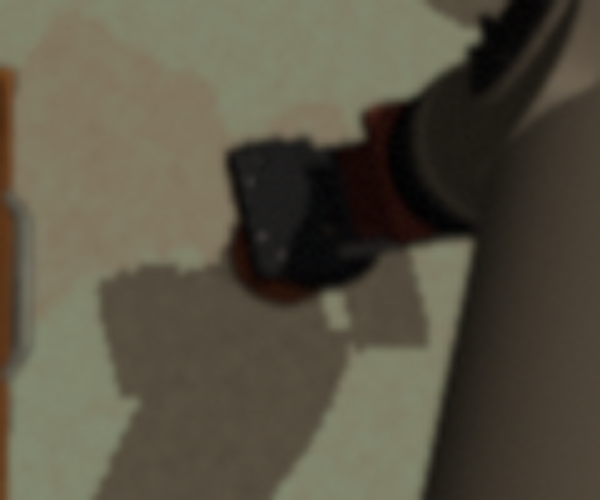

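The tin is in front of the far finger and lines up with the gripper (side crop: tin at (230,350), finger at (215,260)). Descending with the fingers fully open.

```bash
python3 -m pendant '[[[0,8,-2],0],[[0,22,-2],0],[[0,38,-2],0],[[0,54,-2],0],[[0,68,-2],0]]' 87; python3 -m pendant '[[[0,6,0],0],[[0,8,0],0],[[0,8,0],0]]'; python3 go.py 581.5 -404.5 48 -80
```

```text
t: 25.35
eef_pos: [0.5807, -0.4041, 0.0543]
tcp_rot: [-0.062, 0.705, -0.704, 0.061]
contact_force: [-0.4, -1.0, -0.2]
gripper_width: 0.987
t: 25.6
eef_pos: [0.5812, -0.4045, 0.0479]
tcp_rot: [-0.062, 0.705, -0.704, 0.061]
contact_force: [-0.1, 1.0, 0.6]
gripper_width: 0.991
t 25.60 tcp [ 581.2 -404.5   47.9] jaw(z) yaw -80.0 x yaw -170.0 y-down [-0.001  0.001 -1.   ] w 87.0 F [-0.1  1.   0.6] r 0.708 j [ 0.53  0.74 -0.02  1.6   0.02  0.81 -0.89]
  to [581.5, -404.5, 48.0, -80.0] -> shift [-0.3 -0.1  0.1] turn -0.0 (other 180.0) dist 0
```

```bash
python3 -m pendant '[[[0,0,0],0],[[0,0,0],0],[[0,0,0],0],[[0,0,0],0],[[0,0,0],0]]' 45; python3 -m pendant '[[[0,0,0],0],[[0,0,0],0]]'; python3 go.py 581.5 -404.5 48 -80;python3 -m pendant '[[[0,-6,0],0],[[0,-20,0],0],[[0,-40,0],0],[[0,-64,0],0],[[0,-88,0],0]]'; python3 -m pendant '[[[0,-18,0],0],[[0,-24,0],0],[[0,-24,0],0]]'; python3 go.py 639.5 -35.2 160 -80 580 -300 160 -80
```

```text
t: 26.02
eef_pos: [0.5818, -0.405, 0.0494]
tcp_rot: [0.061, -0.704, 0.705, -0.062]
contact_force: [-0.4, 0.0, 2.7]
gripper_width: 0.707
t: 26.18
eef_pos: [0.5818, -0.405, 0.0494]
tcp_rot: [0.061, -0.704, 0.705, -0.062]
contact_force: [0.1, -0.1, 4.4]
gripper_width: 0.706
t 26.18 tcp [ 581.8 -405.    49.4] jaw(z) yaw -80.0 x yaw -170.0 y-down [ 0.001 -0.001 -1.   ] w 62.0 F [ 0.1 -0.1  4.4] r 0.709 j [ 0.53  0.74 -0.02  1.6   0.02  0.81 -0.89]
  to [581.5, -404.5, 48.0, -80.0] -> shift [ 0.2  1.4 -0.5] turn -0.0 (other 180.0) dist 2
t: 26.6
eef_pos: [0.5809, -0.4044, 0.1379]
tcp_rot: [-0.062, 0.705, -0.704, 0.061]
contact_force: [-0.1, -0.7, -2.6]
gripper_width: 0.703
t: 26.85
eef_pos: [0.5823, -0.4053, 0.1632]
tcp_rot: [0.06, -0.704, 0.705, -0.062]
contact_force: [-0.5, -0.7, -2.3]
gripper_width: 0.703
t 26.85 tcp [ 582.3 -405.3  163.2] jaw(z) yaw -80.0 x yaw -170.0 y-down [ 0.003 -0.002 -1.   ] w 61.7 F [-0.5 -0.7 -2.3] r 0.709 j [ 0.53  0.61 -0.02  1.54  0.01  0.99 -0.89]
  to [639.5, -35.2, 160.0, -80.0] -> shift [-120.3    2.7 -354.6] turn -0.0 (other 180.0) dist 374
  to [580.0, -300.0, 160.0, -80.0] -> shift [ -15.9    3.  -104.1] turn -0.0 (other 180.0) dist 105
```

```bash
python3 -m pendant '[[[-3,0,-10],0],[[-10,0,-29],0],[[-18,0,-54],0],[[-27,0,-80],0],[[-36,0,-106],0]]'; python3 -m pendant '[[[-9,0,-26],0],[[-18,0,-52],0],[[-27,0,-78],0],[[-36,0,-104],0],[[-45,0,-130],0]]'; python3 go.py 639.5 -35.2 160 -80
```

```text
t: 27.27
eef_pos: [0.5974, -0.2916, 0.1585]
tcp_rot: [-0.063, 0.705, -0.704, 0.06]
contact_force: [0.6, 0.7, -2.3]
gripper_width: 0.705
t: 27.68
eef_pos: [0.619, -0.1556, 0.1587]
tcp_rot: [-0.063, 0.705, -0.704, 0.06]
contact_force: [0.3, 0.1, -1.8]
gripper_width: 0.708
t 27.68 tcp [ 619.  -155.6  158.7] jaw(z) yaw -80.0 x yaw -170.0 y-down [-0.004  0.001 -1.   ] w 62.1 F [ 0.3  0.1 -1.8] r 0.638 j [ 0.19  0.51 -0.06  1.72  0.03  0.91 -1.28]
  to [639.5, -35.2, 160.0, -80.0] -> shift [ -41.1   -1.3 -115. ] turn 0.0 (other -180.0) dist 122
```

```bash
python3 -m pendant '[[[-9,0,-26],0],[[-18,0,-52],0],[[-27,0,-77],0],[[-34,0,-98],0],[[-38,0,-110],0]]'; python3 -m pendant '[[[-2,5,-4],0],[[-2,15,-4],0],[[-2,25,-4],0],[[-2,30,-4],0],[[-2,30,-4],0]]'; python3 -m pendant '[[[0,0,0],0],[[0,0,0],0]]'; python3 go.py 639.5 -35.2 62 -80;  python3 - <<'E'
from h import *
for n in ("side","top"):
    im=optics.get_image(n)[:,:,::-1]
    r=(210,120,400,280) if n=="side" else (260,110,450,290)
    f=3.7 if n=="side" else 3
    cv2.imwrite(f"pics/{n}9.png",cv2.resize(im[r[1]:r[3],r[0]:r[2]],None,fx=f,fy=f,interpolation=cv2.INTER_CUBIC))
E
```

```text
t: 28.1
eef_pos: [0.6376, -0.0383, 0.1588]
tcp_rot: [-0.064, 0.705, -0.703, 0.062]
contact_force: [-0.6, 1.0, -2.0]
gripper_width: 0.709
t: 28.52
eef_pos: [0.6382, -0.0412, 0.1282]
tcp_rot: [0.062, -0.704, 0.705, -0.059]
contact_force: [-1.0, 0.2, -2.8]
gripper_width: 0.706
t: 28.68
eef_pos: [0.6401, -0.04, 0.1308]
tcp_rot: [0.061, -0.704, 0.705, -0.061]
contact_force: [-0.3, -1.0, -1.8]
gripper_width: 0.708
t 28.68 tcp [640.1 -40.  130.8] jaw(z) yaw -80.1 x yaw -170.1 y-down [ 0. -0. -1.] w 62.1 F [-0.3 -1.  -1.8] r 0.641 j [ 0.02  0.55 -0.07  1.73  0.05  0.86 -1.48]
  to [639.5, -35.2, 62.0, -80.0] -> shift [-0.2 68.8 -4.9] turn -0.1 (other 179.9) dist 69
```

View pics/side9.png

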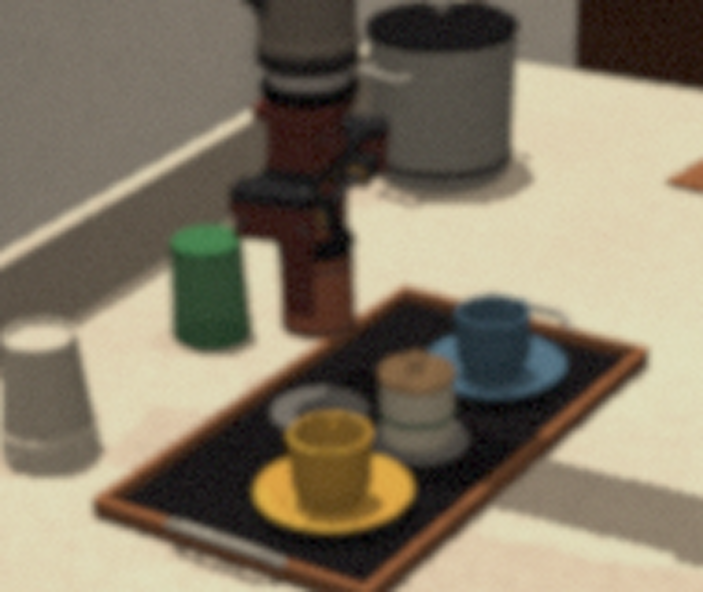

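View pics/top9.png

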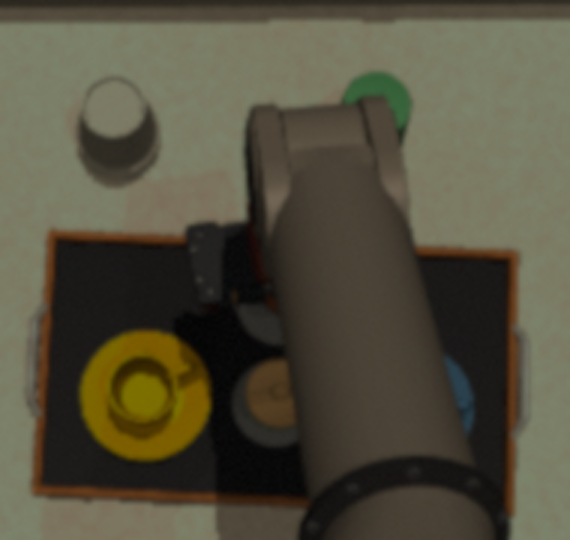

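The tin hangs upright (side crop (318,290)) above the rear pad at (320,410), clear of the glass and the pot. Lowering.

```bash
python3 -m pendant '[[[0,10,-2],0],[[0,26,-3],0],[[0,42,-4],0],[[0,56,-4],0],[[0,65,-4],0]]'; python3 -m pendant '[[[0,0,0],0],[[0,0,0],0],[[0,0,0],0]]'; python3 go.py 639.5 -35.2 55 -80
```

```text
t: 29.2
eef_pos: [0.6384, -0.0349, 0.0637]
tcp_rot: [-0.062, 0.704, -0.704, 0.061]
contact_force: [-0.1, 0.2, -2.9]
gripper_width: 0.704
t: 29.45
eef_pos: [0.6399, -0.0352, 0.0663]
tcp_rot: [0.061, -0.704, 0.704, -0.062]
contact_force: [-0.2, 1.0, -2.1]
gripper_width: 0.708
t 29.45 tcp [639.9 -35.2  66.3] jaw(z) yaw -80.0 x yaw -170.0 y-down [ 0.001 -0.    -1.   ] w 62.2 F [-0.2  1.  -2.1] r 0.641 j [ 0.01  0.63 -0.07  1.77  0.06  0.75 -1.49]
  to [639.5, -35.2, 55.0, -80.0] -> shift [ 0.4 11.3 -0.1] turn -0.0 (other 180.0) dist 11
```

```bash
python3 -m pendant '[[[0,4,0],0],[[0,7,0],0],[[0,9,0],0],[[0,9,0],0]]'; python3 go.py 639.5 -35.2 55 -80;  python3 -m pendant '[[[0,1,0],0],[[0,2,0],0],[[0,2,0],0]]'; python3 go.py 639.5 -35.2 55 -80
```

```text
t: 29.78
eef_pos: [0.6391, -0.0351, 0.0563]
tcp_rot: [-0.062, 0.704, -0.704, 0.061]
contact_force: [-0.1, -0.4, -3.3]
gripper_width: 0.711
t 29.78 tcp [639.1 -35.1  56.3] jaw(z) yaw -80.0 x yaw -170.0 y-down [-0. -0. -1.] w 62.4 F [-0.1 -0.4 -3.3] r 0.640 j [ 0.01  0.64 -0.07  1.77  0.06  0.73 -1.49]
  to [639.5, -35.2, 55.0, -80.0] -> shift [-0.4  1.3  0.2] turn -0.0 (other 180.0) dist 1
t: 30.03
eef_pos: [0.6396, -0.0351, 0.0554]
tcp_rot: [0.061, -0.704, 0.704, -0.062]
contact_force: [-1.6, -0.5, 3.2]
gripper_width: 0.706
t 30.03 tcp [639.6 -35.1  55.4] jaw(z) yaw -80.0 x yaw -170.0 y-down [ 0.001  0.    -1.   ] w 62.0 F [-1.6 -0.5  3.2] r 0.641 j [ 0.01  0.64 -0.07  1.77  0.06  0.73 -1.49]
  to [639.5, -35.2, 55.0, -80.0] -> shift [0.2 0.4 0.1] turn -0.0 (other 180.0) dist 0
```

Contact at +3.2 N. Releasing, going straight up, then moving away to one side.

```bash
python3 -m pendant '[[[0,0,0],0],[[0,0,0],0],[[0,0,0],0],[[0,0,0],0],[[0,0,0],0]]' 86;  python3 -m pendant '[[[0,-10,0],0],[[0,-30,0],0],[[0,-60,0],0],[[0,-95,0],0],[[0,-130,0],0]]'; python3 -m pendant '[[[0,-25,0],0],[[0,-35,0],0],[[0,-35,0],0]]'; python3 go.py 520 -330 220 -80
```

```text
t: 30.45
eef_pos: [0.6394, -0.0351, 0.0546]
tcp_rot: [0.061, -0.704, 0.704, -0.061]
contact_force: [-0.1, -0.4, 0.1]
gripper_width: 0.974
t: 30.87
eef_pos: [0.6388, -0.0351, 0.1864]
tcp_rot: [-0.062, 0.704, -0.704, 0.061]
contact_force: [0.3, 1.2, -0.2]
gripper_width: 0.976
t: 31.12
eef_pos: [0.641, -0.0351, 0.2233]
tcp_rot: [0.059, -0.704, 0.705, -0.063]
contact_force: [0.6, -0.5, 0.2]
gripper_width: 0.979
t 31.12 tcp [641.  -35.1 223.3] jaw(z) yaw -80.0 x yaw -170.0 y-down [ 0.006  0.    -1.   ] w 86.0 F [ 0.6 -0.5  0.2] r 0.642 j [ 0.01  0.44 -0.08  1.66  0.04  1.03 -1.47]
  to [520.0, -330.0, 220.0, -80.0] -> shift [170.1   2.5 269.5] turn -0.0 (other 180.0) dist 319
```

```bash
python3 -m pendant '[[[15,0,24],0],[[35,0,55],0],[[55,0,87],0],[[75,0,119],0],[[95,0,151],0]]'; python3 -m pendant '[[[20,0,32],0],[[40,0,64],0],[[58,0,92],0],[[70,0,110],0],[[75,0,118],0]]'; python3 -m pendant '[[[0,0,0],0],[[0,0,0],0],[[0,0,0],0]]'; python3 - <<'E'
from h import *
for n in ("side","top"):
    im=optics.get_image(n)[:,:,::-1]; cv2.imwrite(f"pics/{n}10full.png",im)
im=cv2.imread("pics/side10full.png")
cv2.imwrite("pics/side10.png",cv2.resize(im[130:290,200:400],None,fx=3.7,fy=3.7,interpolation=cv2.INTER_CUBIC))
m=optics.camera_model("top"); t=cv2.imread("pics/top10full.png")
c=mask_contour(t,(346,190,372,222),lambda h:(h[...,1]>130)&(h[...,2]>90)&(h[...,0]<20)); p=ray(m,c,.089); print("tin disc",circ(p))
# glass and paper cups, before/after difference
a=cv2.imread("pics/top0.png"); d=cv2.absdiff(a[120:180,280:410],t[120:180,280:410]); print("bystander diff",d.mean(),d.max())
E
python3 chk.py pics/top10full.png o10.png; python3 go.py 520 -330 220 -80
```

```text
t: 31.53
eef_pos: [0.5699, -0.2014, 0.2176]
tcp_rot: [-0.063, 0.705, -0.704, 0.06]
contact_force: [1.1, -0.2, 0.4]
gripper_width: 0.976
t: 31.95
eef_pos: [0.515, -0.3332, 0.2177]
tcp_rot: [-0.061, 0.705, -0.705, 0.058]
contact_force: [-0.0, 0.3, -0.1]
gripper_width: 0.978
t: 32.2
eef_pos: [0.5195, -0.3269, 0.219]
tcp_rot: [-0.063, 0.705, -0.704, 0.062]
contact_force: [-0.1, -0.0, 0.1]
gripper_width: 0.975
tin disc (array([ 0.6399, -0.0355,  0.0109]), np.float64(0.00015610833358829183))
bystander diff 8.624188034188034 12
pot (array([ 0.5443, -0.0306]), np.int64(116)) (array([ 0.5444, -0.0306]), np.int64(174))
ys (array([0.5503, 0.0897]), np.int64(502))
bs (array([ 0.5375, -0.1493]), np.int64(506))
t 32.30 tcp [ 519.6 -327.1  219.4] jaw(z) yaw -79.8 x yaw -169.8 y-down [ 0.     0.001 -1.   ] w 86.0 F [-0.9  0.3  0.1] r 0.614 j [ 0.45  0.4   0.01  1.74 -0.01  1.   -0.93]
  to [520.0, -330.0, 220.0, -80.0] -> shift [ 0.1 -0.6  2.9] turn 0.2 (other -179.8) dist 3
```

View pics/side10.png

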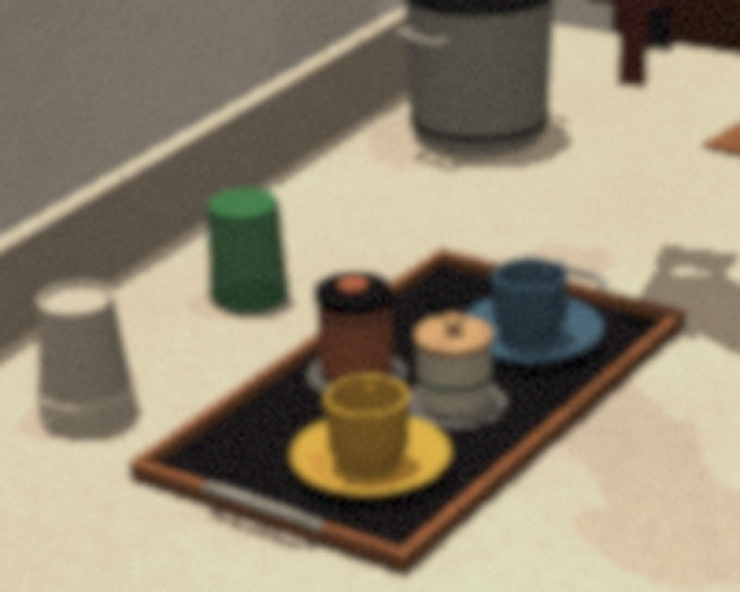

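View pics/o10.png

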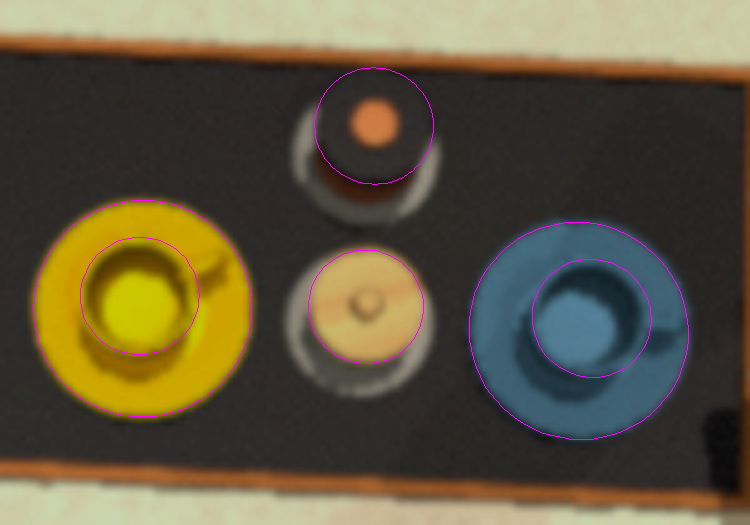

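View pics/top10full.png

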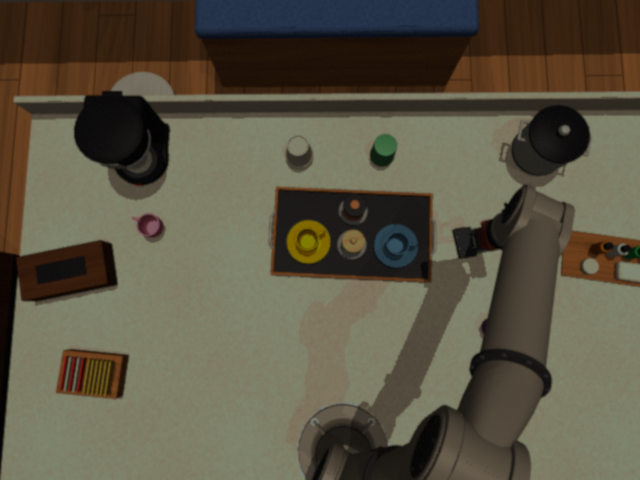

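The last pictures show all four upright and centred: tin disc (354,205), pot (352,242), yellow cup (308,241) and blue cup (396,245). The glass and paper cups are unmoved, with only an even brightness change against the first picture. The gripper is clear, so I'm handing in.

```bash
python3 -c "
from plant import bot
print(bot.finish_job())"
```

```text
the job is handed in; nothing more can be done
None
```

The tray is laid and handed in at about 32 s. I placed the yellow cup, blue cup, sugar pot and coffee tin in that order. Each was lowered until the wrist felt light contact (2–3.5 N) and then released.

**Last top-view check:**
- The pot and the tin are within about 1 mm of their pad centres, and the cups within about 2 mm of their saucer centres. The pot and tin are fitted; the cups are judged by eye from overlaid circles.
- The saucers moved less than 1 mm.
- The paper cups and glass show only an even brightness change from the first picture.
- The gripper was open and well clear of everything.

**Checks that failed or disagreed:**
- The side-view fits of the yellow saucer and the tin lid were unreliable. A highlight and poor masks threw them off by 10–20 mm, so I used the top view, the tray geometry and the copper disc instead.
- The gripper widths read 1–2 mm off the nominal diameters, but all the holds were steady.

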